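# Slide the pump cylinder back into its stall and shut the cabinet

### The job

The tall steel piston cylinder has been left standing over the front edge of the cabinet's tin-lined top shelf, so the door cannot close. Gently push it low on its barrel so that it slides upright, without tipping and without being gripped or lifted, back into the empty stall until it is fully home against the stall's back. Then push the cabinet door shut, leaving the other pieces where they are.

Things in the scene. Friction and masses are not known exactly. Their poses are not given: they have to be found in the camera images.
- cabinet: Fixed open-topped oak bench cabinet, 200 deep x 280 wide x 165 mm high. Origin: centre of its underside, on the bench. Own +x points from its front to its back, y along its width, z up; the front (x = -100 mm) faces roughly the robot's right. Top shelf: flat tin, 150 mm above the origin; oak walls 10 mm thick rise 15 mm above it at the back and both ends, the front is open.
- hinge_pin (a point): Point on the axis of the door's upright hinge pin, 90 mm above the bench: at x -100, y +140 mm of the cabinet, its front corner nearest the robot. Axes as the cabinet's.
- door (a joint): Oak door, rad: 0 = shut flat on the front, 1.4 to 1.75 at the start, stop at 1.95. 280 mm wide from the pin, 16 mm thick, 15 to 165 mm above the bench; its inner face lies in the plane through the pin. Shut, it runs from the pin to the cabinet's -y; opening swings the free edge out to the cabinet's -x. Stays where left; 1 N near the free edge moves it.
- door_push (a point): Point on the door's outer face (the side that looks at the robot while open), 220 mm from the hinge pin, 130 mm above the bench; moves with the door. A round brass cam lock, 26 mm across, stands 6 mm proud of this face, 262 mm from the pin and 85 mm above the bench.
- cylinder: Loose steel piston cylinder on end: barrel 36 mm diameter, 95 mm tall, then a gland 20 mm across to 107 mm and a thin rod with an eye to 155 mm; 0.3 to 0.5 kg. Origin: centre of its flat underside. Starts about opposite the empty stall, its foot 3 to 11 mm over the shelf's front edge. Friction on the tin 0.5 to 0.7: pushed above about 25 mm it tips; it slides at 2 to 4 N.
- stall: The empty one of four equal fixed oak stalls, 60 mm apart along the back of the shelf. Origin: on the shelf, where the cylinder's underside centre belongs, touching the stall's back, 164 mm behind the shelf's front edge. Axes as the cabinet's. Cheeks 14 mm high, 42 mm apart, reach 10 mm in front of the origin, then splay to 58 mm apart at 18 mm in front.
- whistle: Loose copper bird-call whistle standing in a stall, 24 mm foot, 74 mm tall, origin at the centre of its underside. Leave it alone.
- cage_foot: Loose cast bronze cage foot standing in a stall, 34 mm across, 34 mm tall, origin at the centre of its underside. Leave it alone.
- wing_plate: Loose mother-of-pearl wing plate lying in a stall, about 68 x 36 x 4 mm, origin on its underside. Leave it alone.
- oil_bottle: Loose amber oil bottle on the bench, 40 mm diameter, 85 mm tall, origin at the centre of its underside. Leave it alone.
- loupe: Loose black eye loupe on the bench, 34 mm across, 32 mm tall, origin at the centre of its underside. Leave it alone.
- hammer: Loose small hammer lying on the bench behind the cabinet, 200 mm long. Leave it alone.
- gear_wheel: Loose brass gear wheel lying on the bench behind the cabinet, 66 mm across, 16 mm high. Leave it alone.
There are look-alikes about, which are no part of the job. There is more than one size of the cylinder; the job needs the largest.

How it is judged:
By the outcome, as a careful person would: the job done as asked, in the order asked, and still so for the second after the job is handed in, with the robot touching nothing.
It also fails if it takes over 58 s, if anything falls off the work surface, if the arm or the gripper's body presses on something with over 40 N, if the wrist force passes 120 N, or if a joint passes its speed limit or range.

### The arm

A 7-joint arm with a two-finger parallel gripper is mounted at the origin on the work surface. World frame = base frame: x ahead of the robot, y to its left, z up, the work surface at z = 0. Lengths are in mm, angles in rad, forces in N, time in s.
With the tool pointing down it reaches from about 425 to 875 mm from the base axis. Payload 4.7 kg.
Tool frame: the origin (TCP) lies at the very end of the fingers, on their centre line; the grasp point (between the pads) lies 19 mm behind it; z points along the fingers, y is the direction in which the jaws open and shut (so a half turn about z gives the same grasp; the last joint's range is limited). The gripper opens to 87 mm and grips with 3 to 60 N. Pads are 19 mm wide; open, the fingers measure 117 mm over their backs; the gripper's body (75 mm by 190 mm) begins 51 mm behind the grasp point.
Start: joints at [-1.231, 0.321, -0.07, 1.45, 0.023, 1.371, -0.057], TCP at [208.071, 615.818, 222.587] pointing down, gripper open.
Joint ranges: [-2.86, 2.86], [-0.3, 2.09], [-1.38, 1.24], [0.06, 2.45], [-1.56, 4.7], [0.09, 2.05], [-2.69, 2.69]. Speed limits (rad/s): [2.57, 2.57, 3.14, 3.14, 3.14, 3.14, 3.14].

### API

Orientations are given as [roll, pitch, yaw] about the fixed x, y, z axes, in that order (R = Rz(yaw) Ry(pitch) Rx(roll)).
In Python, from workcell import robot, imaging gives the robot as it stands. The module is installed in compiled form; this text tells all that it offers.
- The arm moves only by the tool servo_tool, never from a script. Its argument "rows" is a list of rows, each a list of 3 entries, a list of its own where there are three numbers: the turn, a rotation vector about the tool's x, y, z in degrees, then the shift along the tool's x, y, z in m, then the finger opening in m, from 0 to 0.087. A call has 1 to 12 rows; each row is the pose to reach, as a shift and turn from the pose commanded when the call began, along the tool's axes at that moment; what a row does not reach only later rows make up. A row lasts 1/10 s, in which the tool goes at most 50 mm and 8.59 degrees, less where a joint would pass 70% of its speed; a pose out of reach is approached as far as the arm can. A call with a gripper value outside its range is refused whole. The fingers move at their own pace and stop on an object; "grip_force" is the grip in N (left out, the last holds). Time passes only in rows, so rows that repeat a pose let the fingers close. It gives the time, the measured TCP pose, the force and the opening at its end, in the units of the state.
- robot.get_obs(): the state, without advancing time (a new reading comes with each control period).
- imaging.get_image(name): name is "side" or "top"; returns the picture (384x512x3 uint8, red, green, blue); there is no depth.
- imaging.camera_params(name): a dict with "fx", "fy", "cx", "cy" (pixels), "xyz" and "rotation" of the camera in the world. Camera axes: x right, y up, looking along -z (the intrinsics and any distortion apply to the point x, -y, -z); pixel columns grow to the right and rows downward; lengths in mm; the calibration is good to about 2 mm. A picture is of the moment at which its call begins. camera_params takes no time and is no camera call.
- robot.hand_in(): hands the job in, once; it reports no verdict.
The state is a dict: "clock": time; "joints": joint angles; "qd": joint speeds; "joint_efforts": joint torques, N m; "position": TCP position; "orientation": TCP orientation; "force": force on the tool from outside, world axes, zero at the start; "moment": the same for the moment, N m; "grip_width": finger opening in mm.
Only numpy, scipy, OpenCV 4.12 (cv2) and the standard library are available. Lean on these libraries where they do the work, as an engineer would, in place of code of your own. Each camera call takes 0.05 s, during which the arm holds its last target.

## Working session

There is one attempt and no reset: what is moved stays moved. The work goes in short steps, Python scripts to look and compute and a tool call to move; the robot and the scene stay as the last step left them, time stands still between calls to the robot, and variables do not carry over. Pictures are saved under pics/ and viewed, and the job is handed in when it is done.

Besides the shell and the picture viewer there is one more tool, called as name(argument=value, ...) on one line, values as JSON. servo_tool: Moves the arm, as the interface text tells. Its arguments: {"type":"object","properties":{"rows":{"type":"array"},"grip_force":{"type":"number"}},"required":["rows"]}

```bash
mkdir -p pics; python3 - <<'E'
from workcell import robot, imaging
import cv2
print(robot.get_obs())
for n in ("side","top"):
    im=imaging.get_image(n); cv2.imwrite(f"pics/{n}0.png",im[:,:,::-1]); 
    cv2.imwrite(f"pics/{n}0_big.png",cv2.resize(im[:,:,::-1],(800,600),interpolation=cv2.INTER_CUBIC))
    print(n,imaging.camera_params(n))
E
```

```text
{'clock': 0.0, 'joints': array([-1.23089962,  0.32181105, -0.07004773,  1.45166312,  0.0226201 ,
        1.37076666, -0.05692688]), 'qd': array([ 0.00030163,  0.00124357, -0.00067166, -0.00047747,  0.000813  ,
        0.00099906,  0.00088385]), 'joint_efforts': array([-4.64404475e-04, -4.91294575e+01, -4.04298278e-01, -3.12526846e+01,
       -6.38725958e-02,  4.38307668e-02,  1.67934240e-04]), 'position': array([207.94512936, 615.27333092, 221.47493644]), 'orientation': array([-3.13973491e+00,  1.27739705e-04,  2.81576839e+00]), 'force': array([-0.55754693,  0.83111142,  0.3410461 ]), 'moment': array([0.0046828 , 0.00178275, 0.01076097]), 'grip_width': 86.5733159106068}
side {'fx': 377.96994879483043, 'fy': 377.96994879483043, 'cx': 255.93876472337993, 'cy': 193.21713729813175, 'xyz': array([  79.87022858, -841.49521925,  752.00149039]), 'rotation': array([ 1.01461717,  0.01626688, -0.55386181])}
top {'fx': 431.6633394862433, 'fy': 431.6633394862433, 'cx': 244.5156744897774, 'cy': 184.11635822241615, 'xyz': array([ 475.74074912,   13.93798137, 1360.95885124]), 'rotation': array([ 0.09950672, -0.00684986, -1.56945516])}
```

View pics/side0_big.png

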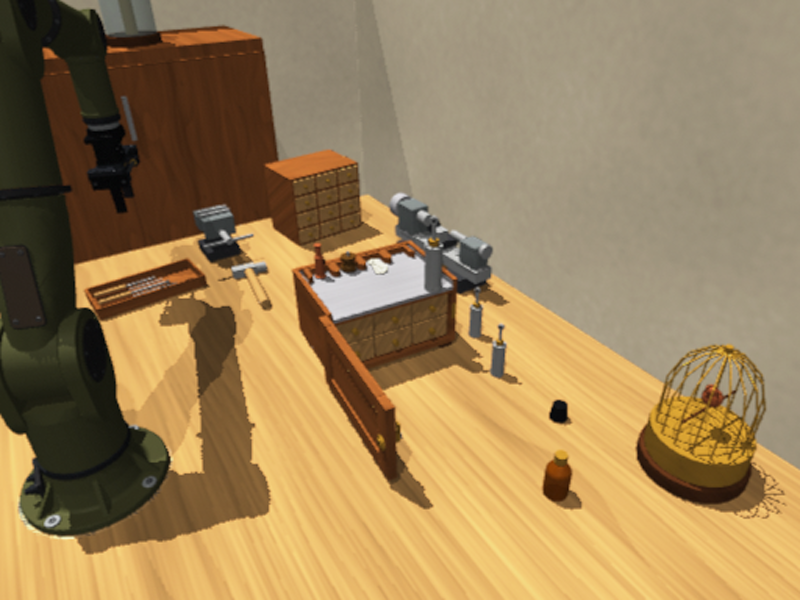

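View pics/top0_big.png

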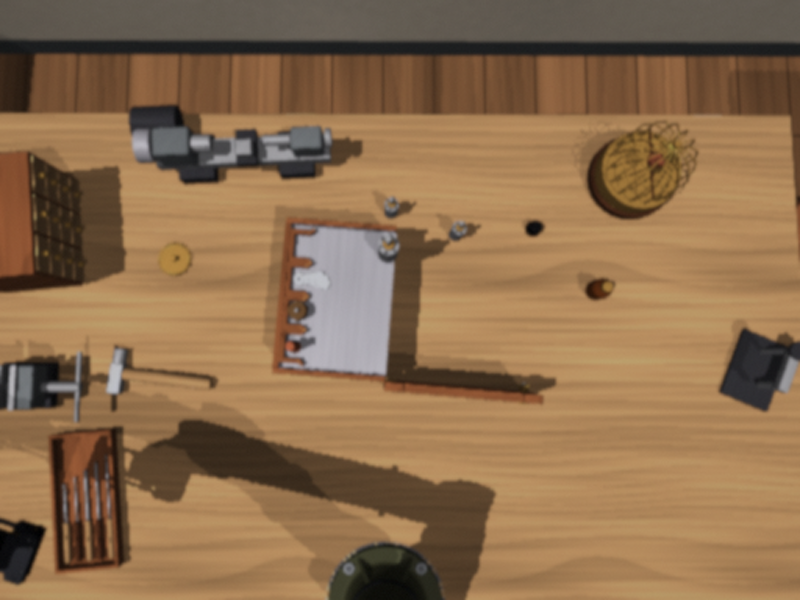

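The cylinder could be any of three steel cylinders. In the 800x600 side view they are at (433,262) on the shelf, (476,318) on the bench and (498,355) on the bench. The one on the shelf is the tallest and stands over the front edge, so it fits the description. I'll check it in a crop and calibrate next.

```bash
cat > h.py <<'E'
import numpy as np, cv2
from scipy.spatial.transform import Rotation as Ro
from workcell import robot, imaging
def cam(n,mode='xyz'):
    p=imaging.camera_params(n); R=(Ro.from_rotvec(p['rotation']) if mode=='rv' else Ro.from_euler(mode,p['rotation'])).as_matrix()
    return p,R
MODE='xyz'
def proj(n,P,mode=None):
    p,R=cam(n,mode or MODE); c=(np.atleast_2d(P)-p['xyz'])@R
    return np.c_[p['cx']+p['fx']*c[:,0]/-c[:,2], p['cy']-p['fy']*c[:,1]/-c[:,2]]
def ray(n,uv):
    p,R=cam(n,MODE); d=R@np.array([(uv[0]-p['cx'])/p['fx'],-(uv[1]-p['cy'])/p['fy'],-1]); return p['xyz'],d/np.linalg.norm(d)
def onz(n,uv,z):
    o,d=ray(n,uv); return o+d*(z-o[2])/d[2]
def tri(a,b):
    o1,d1=ray('side',a);o2,d2=ray('top',b)
    A=np.c_[d1,-d2]; t=np.linalg.lstsq(A,o2-o1,rcond=None)[0]
    p,q=o1+t[0]*d1,o2+t[1]*d2; return (p+q)/2,np.linalg.norm(p-q)
E
python3 - <<'E'
from h import *
for m in('xyz','XYZ','rv'):
    print(m,[ (proj(n,[[0,0,0],[208,616,222]],m)).round(0).tolist() for n in('side','top')])
s=cv2.imread('pics/side0.png');t=cv2.imread('pics/top0.png')
cv2.imwrite('pics/sc.png',cv2.resize(s[140:310,170:340],(800,600*800//600*3//4),interpolation=cv2.INTER_CUBIC) if 0 else cv2.resize(s[140:260,180:340],(800,600),interpolation=cv2.INTER_CUBIC))
cv2.imwrite('pics/tc.png',cv2.resize(t[125:275,165:365],(800,600),interpolation=cv2.INTER_CUBIC))
E
```

```text
xyz [[[62.0, 306.0], [80.0, 131.0]], [[246.0, 385.0], [6.0, 332.0]]]
XYZ [[[273.0, 260.0], [246.0, 105.0]], [[292.0, 339.0], [68.0, 284.0]]]
rv [[[173.0, 299.0], [160.0, 137.0]], [[275.0, 369.0], [44.0, 314.0]]]
```

View pics/sc.png

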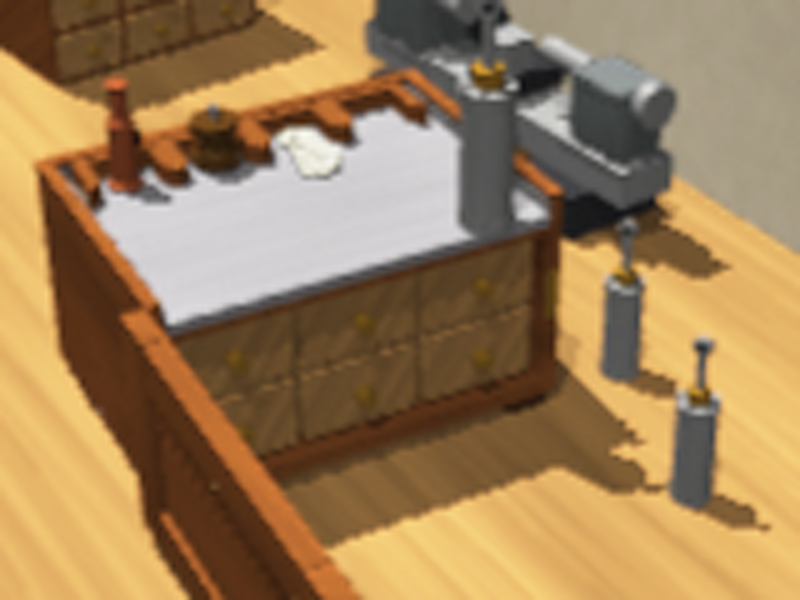

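View pics/tc.png

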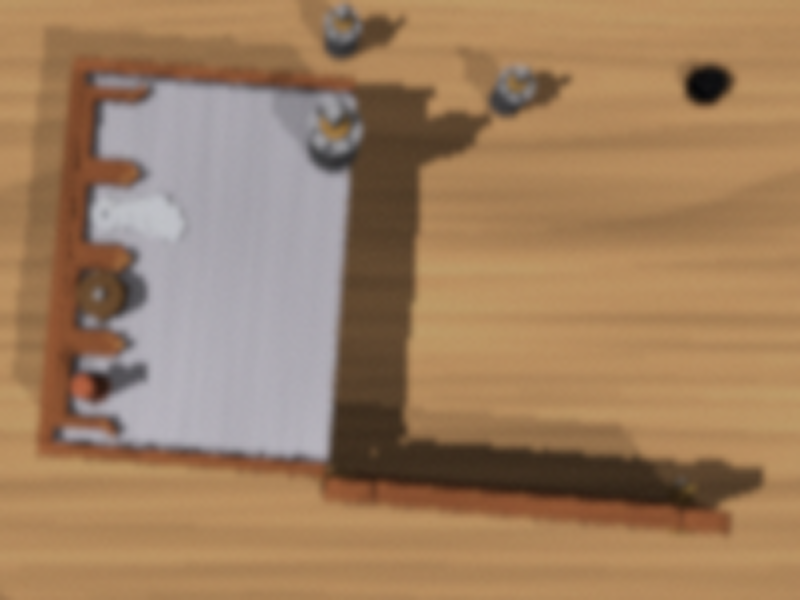

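```bash
cat > m.py <<'E'
from h import *
def tinpts(im):
    hsv=cv2.cvtColor(im,cv2.COLOR_BGR2HSV)
    m=((hsv[...,1]<45)&(hsv[...,2]>135)).astype(np.uint8)
    n,l,s,c=cv2.connectedComponentsWithStats(m,connectivity=4)
    return m,l,s,c
E
python3 - <<'E'
from m import *
t=cv2.imread('pics/top0.png')
print('oak/tin profile row 200:', t[200,175:260].tolist()[::4])
m,l,s,c=tinpts(t)
for i in range(1,len(s)):
    if s[i][4]>200: print(i,s[i],c[i])
s0=cv2.imread('pics/side0.png')
m,l,s,c=tinpts(s0)
for i in range(1,len(s)):
    if s[i][4]>200: print('side',i,s[i],c[i])
E
```

```text
oak/tin profile row 200: [[80, 118, 157], [50, 83, 139], [45, 73, 120], [54, 80, 108], [50, 74, 101], [36, 53, 72], [94, 90, 91], [179, 171, 175], [177, 170, 173], [180, 172, 175], [177, 170, 173], [176, 169, 172], [176, 169, 171], [176, 169, 171], [178, 170, 173], [174, 166, 169], [175, 168, 171], [175, 167, 170], [177, 169, 172], [56, 79, 101], [49, 73, 98], [48, 74, 98]]
12 [ 181  146   71   94 4890] [220.77770961 192.52576687]
side 34 [ 199  162   76   43 1852] [238.25269978 182.70788337]
```

```bash
cat >> m.py <<'E'
def cross(a,start,step,frac=.5,n=14):
    # walk from inside (bright tin) outward, subpixel crossing of midlevel
    v=[a[start+step*k] for k in range(n)]
    hi=np.median(v[:4]); lo=min(v); mid=(hi+lo)/2
    for k in range(1,n):
        if v[k]<mid: return start+step*(k-1+(v[k-1]-mid)/(v[k-1]-v[k]))
def fit(P):
    P=np.array(P); 
    for _ in range(4):
        vx,vy,x,y=cv2.fitLine(P.astype(np.float32),cv2.DIST_HUBER,0,.01,.01).ravel()
        r=np.abs((P[:,0]-x)*vy-(P[:,1]-y)*vx); P=P[r<max(2.5*np.median(r),.3)]
    return P,(vx,vy,x,y),r.mean()
E
python3 - <<'E'
from m import *
t=cv2.imread('pics/top0.png'); b=t[...,0].astype(float)
# front edge
fr=[(cross(b[r],242,1),r) for r in range(172,232)]
far=[(c,cross(b[:,c],155,-1)) for c in range(205,232)]
near=[(c,cross(b[:,c],228,1)) for c in range(200,242)]
near=[p for p in near if p[1]];far=[p for p in far if p[1]]
W={}
for k,P in(('front',fr),('far',far),('near',near)):
    P,L,r=fit(P); Q=np.array([onz('top',p,150)[:2] for p in P])
    vx,vy,x,y=cv2.fitLine(Q.astype(np.float32),cv2.DIST_L2,0,.01,.01).ravel()
    W[k]=(vx,vy,x,y); print(k,len(P),L,r,'world',x,y,'ang',np.degrees(np.arctan2(vy,vx)))
# side: front edge of tin
E
```

```text
front 60 (np.float32(0.07611911), np.float32(-0.99709874), np.float32(249.33798), np.float32(203.9)) 0.04750937624283436 world 547.8154 -8.338568 ang -4.3101068
far 27 (np.float32(0.9966749), np.float32(0.081481), np.float32(218.0), np.float32(145.59904)) 0.08323277347482178 world 706.5671 81.35146 ang 85.41312
near 37 (np.float32(0.9959637), np.float32(0.08975721), np.float32(215.3), np.float32(236.99843)) 0.12003993517311722 world 447.68127 76.64309 ang 85.03856
```

```bash
cat >> m.py <<'E'
YAW=np.radians(85.5); O=np.array([578.0,89.6,0])
def c2w(p): 
    R=Ro.from_euler('z',YAW).as_matrix(); return np.atleast_2d(p)@R.T+O
def w2c(p):
    R=Ro.from_euler('z',YAW).as_matrix(); return (np.atleast_2d(p)-O)@R
def overlay(n,src,out,box,pts,circ=[]):
    im=cv2.imread(src); x0,y0,x1,y1=box; k=800/(x1-x0)
    o=cv2.resize(im[y0:y1,x0:x1],None,fx=k,fy=k,interpolation=cv2.INTER_CUBIC)
    f=lambda P:((proj(n,P)-[x0,y0]+.5)*k-.5).round().astype(np.int32)
    for p in f(pts): cv2.circle(o,tuple(map(int,p)),3,(255,0,255),-1)
    for c in circ: cv2.polylines(o,[f(c)],True,(0,255,0),1)
    cv2.imwrite(out,o)
def ring(p,r):
    a=np.linspace(0,2*np.pi,40); return np.array(p)+np.c_[r*np.cos(a),r*np.sin(a),0*a]
E
python3 - <<'E'
from m import *
pts=c2w([[x,y,165] for x in(-100,100) for y in(-140,140)]+[[-100,-130,150],[-100,130,150],[64,-90,150],[46,-111,164],[46,-69,164]])
circ=[ring(c2w([64,-90,150])[0],18)]
overlay('side','pics/side0.png','pics/so.png',(180,140,340,260),pts,circ)
overlay('top','pics/top0.png','pics/to.png',(165,125,365,275),pts,circ)
E
```

```text
(no output)
```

View pics/so.png

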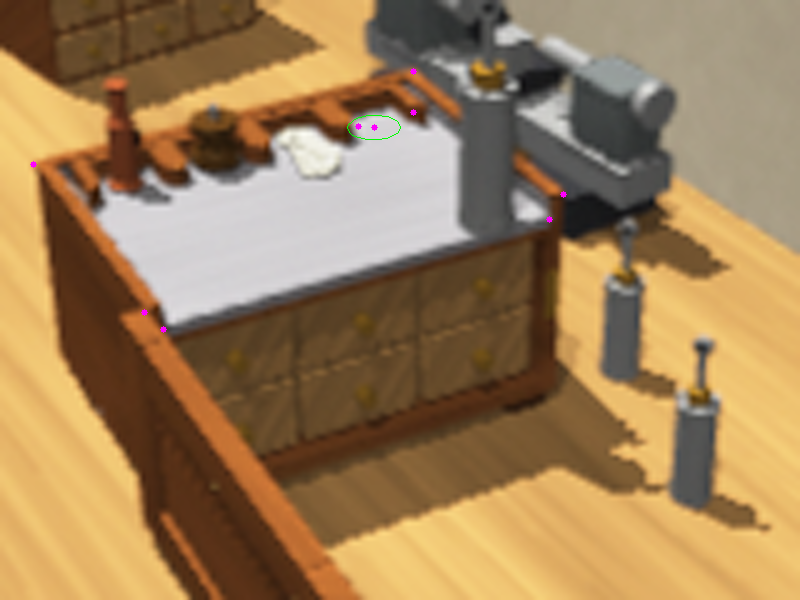

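View pics/to.png

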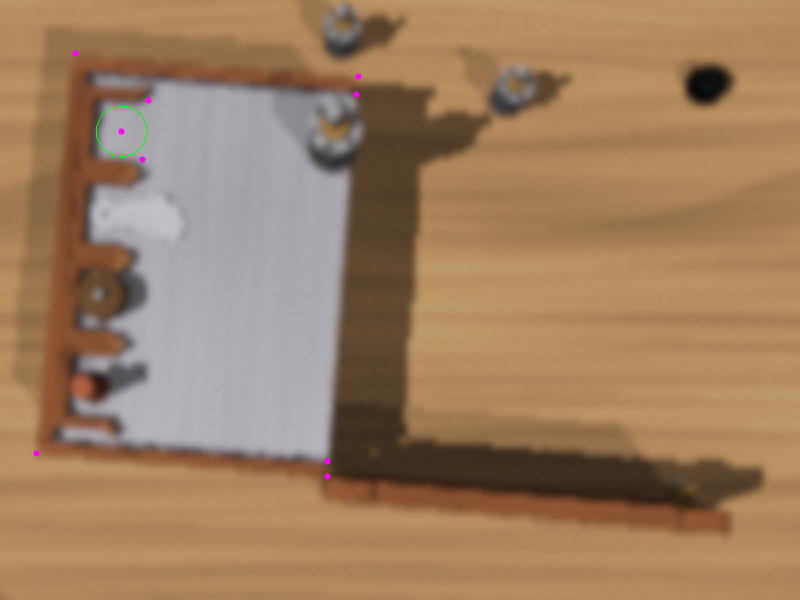

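```bash
python3 - <<'E'
from m import *
s=cv2.imread('pics/side0.png').astype(int)
# barrel silhouette edges in side rows
for r in (164,168,172,176):
    print(r,[tuple(x) for x in s[r,268:288,:][:, [0,2]]])
p=onz('side',(180+488/5-.4,140+227/5-.4),150); print('foot from side',p,w2c(p))
for uv,z in(((165+336/4-.4,125+130/4-.4),257),((165+335/4-.4,125+127/4-.4),245)):
    q=onz('top',uv,z); print('top',q,w2c(q))
E
```

```text
164 [(np.int64(128), np.int64(128)), (np.int64(96), np.int64(96)), (np.int64(79), np.int64(92)), (np.int64(65), np.int64(88)), (np.int64(78), np.int64(87)), (np.int64(84), np.int64(84)), (np.int64(80), np.int64(82)), (np.int64(82), np.int64(83)), (np.int64(84), np.int64(85)), (np.int64(85), np.int64(86)), (np.int64(83), np.int64(85)), (np.int64(82), np.int64(83)), (np.int64(79), np.int64(79)), (np.int64(72), np.int64(73)), (np.int64(64), np.int64(65)), (np.int64(78), np.int64(78)), (np.int64(88), np.int64(89)), (np.int64(89), np.int64(88)), (np.int64(116), np.int64(116)), (np.int64(164), np.int64(167))]
168 [(np.int64(214), np.int64(215)), (np.int64(214), np.int64(215)), (np.int64(215), np.int64(215)), (np.int64(185), np.int64(186)), (np.int64(121), np.int64(122)), (np.int64(83), np.int64(84)), (np.int64(83), np.int64(83)), (np.int64(83), np.int64(84)), (np.int64(86), np.int64(86)), (np.int64(85), np.int64(85)), (np.int64(83), np.int64(83)), (np.int64(83), np.int64(83)), (np.int64(77), np.int64(78)), (np.int64(71), np.int64(72)), (np.int64(63), np.int64(67)), (np.int64(65), np.int64(
[... 936 characters left out ...]
)), (np.int64(82), np.int64(84)), (np.int64(85), np.int64(86)), (np.int64(85), np.int64(87)), (np.int64(84), np.int64(83)), (np.int64(84), np.int64(85)), (np.int64(81), np.int64(82)), (np.int64(75), np.int64(76)), (np.int64(69), np.int64(70)), (np.int64(67), np.int64(67)), (np.int64(76), np.int64(76)), (np.int64(84), np.int64(89)), (np.int64(72), np.int64(91)), (np.int64(51), np.int64(118)), (np.int64(46), np.int64(162))]
foot from side [662.04726385  -7.67250386 150.        ] [[-90.37837288 -91.42008687 150.        ]]
top [656.21680293  -3.94665922 257.        ] [[-87.12146646 -85.31527292 257.        ]]
top [660.16045004  -3.48643255 245.        ] [[-86.35324353 -89.21065411 245.        ]]
```

```bash
sed -i 's/O=np.array(\[578.0,89.6,0\])/O=np.array([577.0,89.6,0])/' m.py; cat >> m.py <<'E'
def Rdown(yawdeg,tilt=0): return Ro.from_euler('xyz',[np.pi,0,np.radians(yawdeg)])*Ro.from_euler('y',tilt,degrees=True)
def plan(p0,R0,p1,R1):
    d=R0.inv().apply(np.array(p1)-p0); rv=(R0.inv()*R1).as_rotvec(degrees=True)
    print('turn',rv.round(2),'shift m',(d/1000).round(4)); return d,rv
E
python3 - <<'E'
from m import *
R0=Ro.from_euler('xyz',[-3.1397,0.0001,2.8158]); p0=[208,616,222.6]
plan(p0,R0,[420,260,400],Rdown(123)); plan([420,260,400],Rdown(123),[640,-110,400],Rdown(85.5))
print(c2w([-89,-89,150]),c2w([64,-90,150]))
c=c2w([-89,-88.5,150])[0]
R=[ring(c,18),ring(c+[0,0,95],18),ring(c+[0,0,107],10)]
overlay('side','pics/side0.png','pics/so2.png',(240,110,320,200),[c],R)
overlay('top','pics/top0.png','pics/to2.png',(210,130,290,190),[c],R)
E
```

```text
turn [-0.1   0.04 38.33] shift m [-0.3148 -0.2698 -0.1769]
turn [ 0.  -0.  37.5] shift m [-0.4301 -0.017  -0.    ]
[[658.74278318  -6.10850222 150.        ]] [[671.74394216 146.34139074 150.        ]]
```

View pics/so2.png

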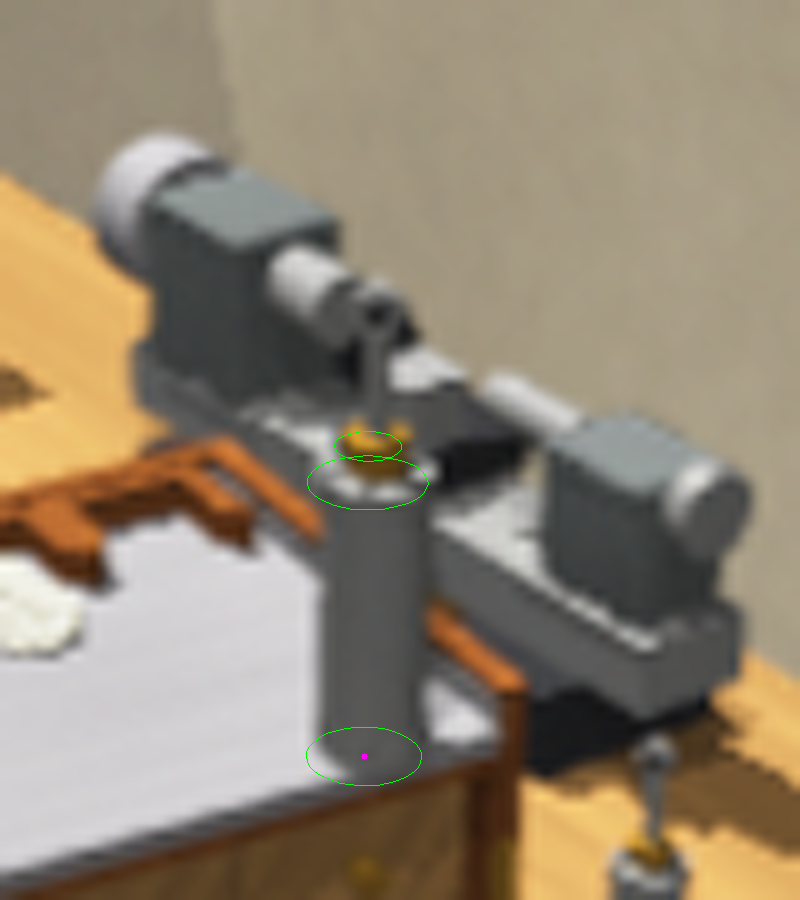

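View pics/to2.png

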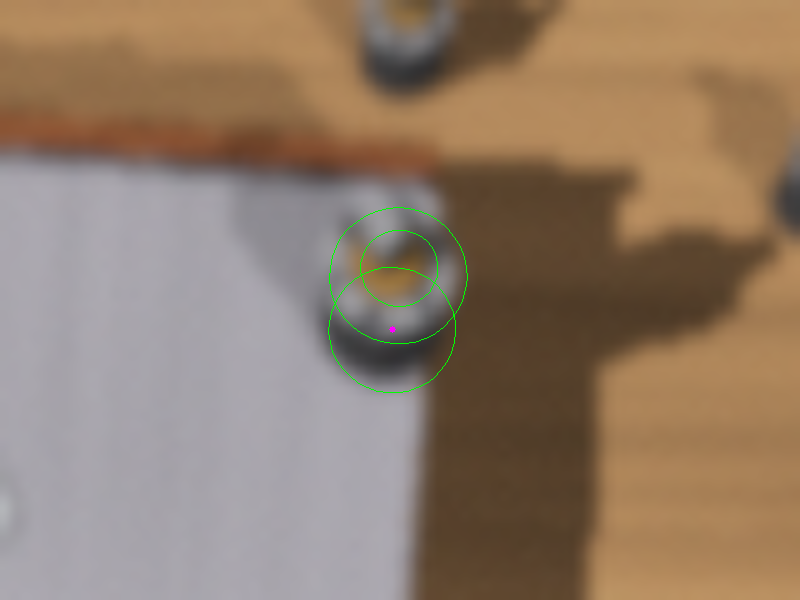

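The crop confirms the large cylinder on the shelf, foot near the cabinet's (-87,-91) after the overlay correction. Moving now.

servo_tool(rows=[[[0, 0, 4], [-0.03, -0.025, -0.03], 0.06], [[0, 0, 8], [-0.06, -0.05, -0.06], 0.03], [[0, 0, 12], [-0.09, -0.075, -0.09], 0.024], [[0, 0, 16], [-0.12, -0.1, -0.11], 0.024], [[0, 0, 20], [-0.15, -0.13, -0.13], 0.024], [[0, 0, 24], [-0.18, -0.155, -0.15], 0.024], [[0, 0, 28], [-0.21, -0.18, -0.17], 0.024], [[0, 0, 32], [-0.24, -0.205, -0.177], 0.024], [[0, 0, 36], [-0.27, -0.23, -0.177], 0.024], [[0, 0, 38.3], [-0.295, -0.25, -0.177], 0.024], [[0, 0, 38.3], [-0.315, -0.27, -0.177], 0.024], [[0, 0, 38.3], [-0.315, -0.27, -0.177], 0.024]])

```text
clock: 1.3
position: [422.4, 254.5, 399.7]
orientation: [3.142, 0.001, 2.139]
force: [0.1, -0.2, 0.4]
grip_width: 24.3
```

servo_tool(rows=[[[0, 0, 4], [-0.04, -0.002, 0], 0.024], [[0, 0, 8], [-0.08, -0.003, 0], 0.024], [[0, 0, 12], [-0.12, -0.005, 0], 0.024], [[0, 0, 16], [-0.16, -0.006, 0], 0.024], [[0, 0, 20], [-0.2, -0.008, 0], 0.024], [[0, 0, 24], [-0.24, -0.01, 0], 0.024], [[0, 0, 28], [-0.28, -0.012, 0], 0.024], [[0, 0, 32], [-0.32, -0.013, 0], 0.024], [[0, 0, 36], [-0.36, -0.015, 0], 0.024], [[0, 0, 37.5], [-0.4, -0.016, 0], 0.024], [[0, 0, 37.5], [-0.43, -0.017, 0], 0.024], [[0, 0, 37.5], [-0.43, -0.017, 0], 0.024]])

```text
clock: 2.5
position: [640.8, -114.5, 397.5]
orientation: [-3.139, 0.003, 1.487]
force: [-1.2, -0.9, -0.4]
grip_width: 24.0
```

servo_tool(rows=[[[0, 4, 0], [0, 0, 0], 0.024], [[0, 8, 0], [0, 0, 0], 0.024], [[0, 12, 0], [0, 0, 0], 0.024], [[0, 16, 0], [0, 0, 0], 0.024], [[0, 20, 0], [0, 0, 0], 0.024], [[0, 24, 0], [0, 0, 0], 0.024], [[0, 28, 0], [0, 0, 0], 0.024], [[0, 32, 0], [0, 0, 0], 0.024], [[0, 35, 0], [0, 0, 0], 0.024], [[0, 35, 0], [0, 0, 0], 0.024], [[0, 35, 0], [0, 0, 0], 0.024]])

```text
clock: 3.6
position: [640.3, -109.3, 399.5]
orientation: [-3.141, -0.611, 1.494]
force: [-0.5, 0.4, -0.3]
grip_width: 24.2
```

```bash
python3 - <<'E'
from m import *
o=robot.get_obs(); print(o['joints'].round(2),o['position'],o['orientation'],o['clock'])
R=Ro.from_euler('xyz',o['orientation']); print(R.as_matrix().round(3)); print('target',Rdown(85.5,35).as_matrix().round(3))
print(w2c(o['position']))
plan(o['position'],R,c2w([-160,-91,166])[0],Rdown(85.5,35))
plan(o['position'],R,c2w([-160,-91,240])[0],Rdown(85.5,35))
im=imaging.get_image('side'); cv2.imwrite('pics/s1.png',cv2.resize(im[:,:,::-1],(800,600)))
E
```

```text
[ 0.05  0.46  0.6   1.13 -0.81  1.91  0.4 ] [ 640.33402773 -109.28474555  399.47167064] [-3.14103985 -0.61093166  1.49407353] 3.6
[[ 0.063  0.997  0.043]
 [ 0.817 -0.076  0.572]
 [ 0.574 -0.    -0.819]]
target [[ 0.064  0.997  0.045]
 [ 0.817 -0.078  0.572]
 [ 0.574  0.    -0.819]]
[[-193.30251971  -78.74310734  399.47167064]]
turn [-0.09 -0.    0.09] shift m [-0.1067  0.0124  0.2103]
turn [-0.09 -0.    0.09] shift m [-0.0642  0.0124  0.1497]
```

View pics/s1.png

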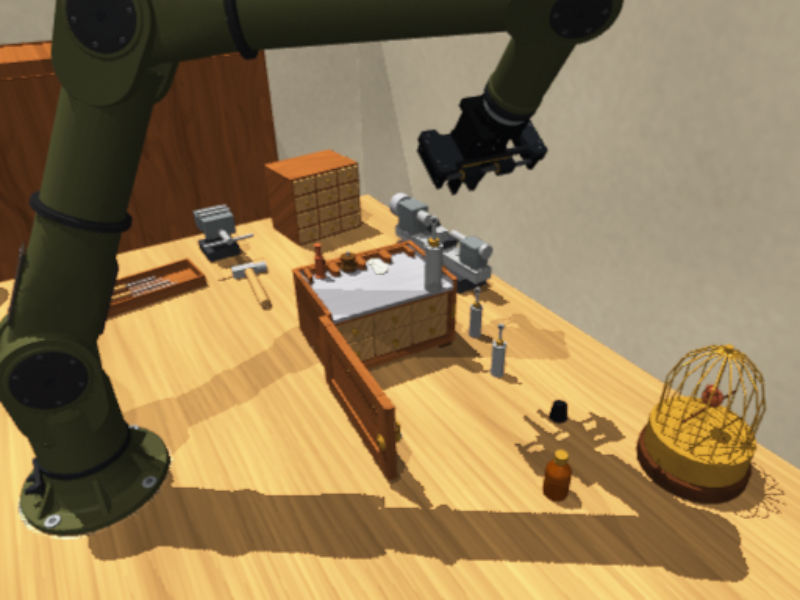

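servo_tool(rows=[[[0, 0, 0], [-0.01, 0.002, 0.02], 0.024], [[0, 0, 0], [-0.02, 0.004, 0.04], 0.024], [[0, 0, 0], [-0.03, 0.006, 0.06], 0.024], [[0, 0, 0], [-0.04, 0.008, 0.08], 0.024], [[0, 0, 0], [-0.05, 0.01, 0.1], 0.024], [[0, 0, 0], [-0.06, 0.012, 0.12], 0.024], [[0, 0, 0], [-0.07, 0.012, 0.14], 0.024], [[0, 0, 0], [-0.08, 0.012, 0.16], 0.024], [[0, 0, 0], [-0.09, 0.012, 0.18], 0.024], [[0, 0, 0], [-0.1, 0.012, 0.2], 0.024], [[0, 0, 0], [-0.108, 0.012, 0.212], 0.024], [[0, 0, 0], [-0.108, 0.012, 0.212], 0.024]])

```text
clock: 4.85
position: [654.1, -76.7, 162.2]
orientation: [-3.138, -0.611, 1.493]
force: [0.2, -0.2, 0.1]
grip_width: 24.0
```

```bash
cat > look.py <<'E'
from m import *
import sys
o=robot.get_obs(); print(o['clock'],'joints',o['joints'].round(2),'F',o['force'].round(1)); R=Ro.from_euler('xyz',o['orientation'])
print('cab',w2c(o['position']).round(1),'world',o['position'].round(1),'yaw etc',np.degrees(o['orientation']).round(2))
k=sys.argv[1]
for n,b in(('side',(180,110,340,230)),('top',(165,125,365,275))):
    im=imaging.get_image(n); cv2.imwrite(f'pics/{n}{k}.png',im[:,:,::-1])
    cv2.imwrite(f'pics/{n}{k}c.png',cv2.resize(im[b[1]:b[3],b[0]:b[2],::-1],(800,600),interpolation=cv2.INTER_CUBIC))
E
python3 look.py 2
```

```text
4.85 joints [-0.01  0.55  0.55  1.47 -0.82  1.54  0.62] F [ 0.2 -0.2  0.1]
cab [[-159.7  -89.9  162.2]] world [654.1 -76.7 162.2] yaw etc [-179.79  -35.03   85.53]
```

View pics/side2c.png

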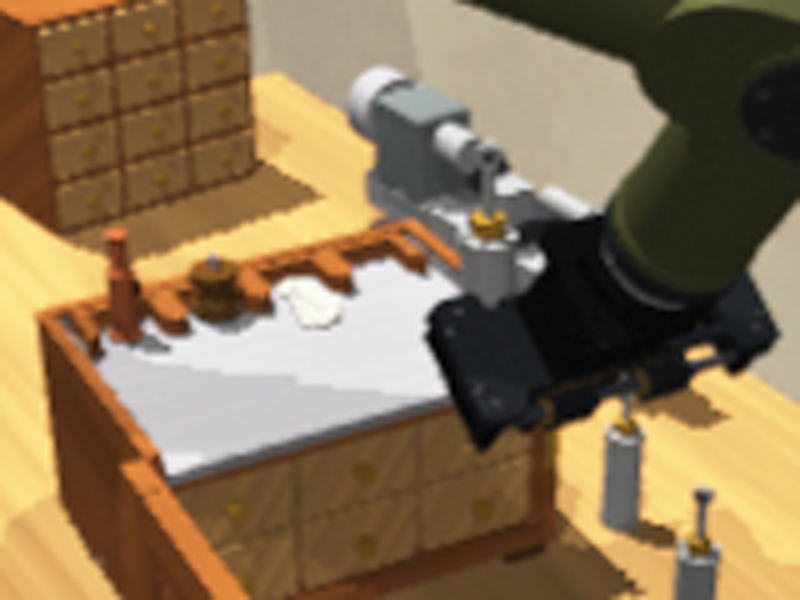

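View pics/top2c.png

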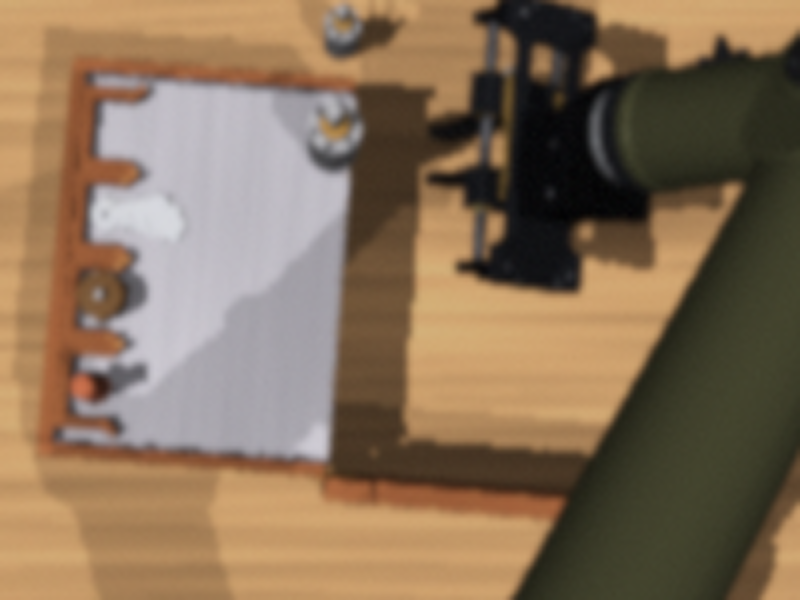

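```bash
python3 - <<'E'
from m import *
o=robot.get_obs()
pr=proj('top',o['position'])[0]; print('tcp crop',(pr-[165,125]+.5)*4)
for y in(-27,-12,12,27):
  q=o['position']+Ro.from_euler('xyz',o['orientation']).apply([9.5,y,0]); print(y,(proj('top',q)[0]-[165,125]+.5)*4)
for y in(-88,-90,-92): print(y,(proj('top',c2w([-86.5,y,150]))[0]-[165,125]+.5)*4,(proj('top',c2w([-86.5,y,245]))[0]-[165,125]+.5)*4)
t=cv2.imread('pics/top2.png'); cv2.imwrite('pics/t2z.png',cv2.resize(t[142:182,235:290],(800,582),interpolation=cv2.INTER_CUBIC))
E
```

```text
tcp crop [440.15433897 153.31680306]
-27 [426.81155985 189.61577124]
-12 [428.37011282 168.30037369]
12 [430.85583895 134.30458266]
27 [432.40446562 113.12494117]
-88 [333.36711071 152.40166672] [335.47694533 130.75561575]
-90 [333.59018876 149.61594092] [335.71833166 127.74043291]
-92 [333.8131942  146.83112189] [335.95963283 124.72631371]
```

View pics/t2z.png

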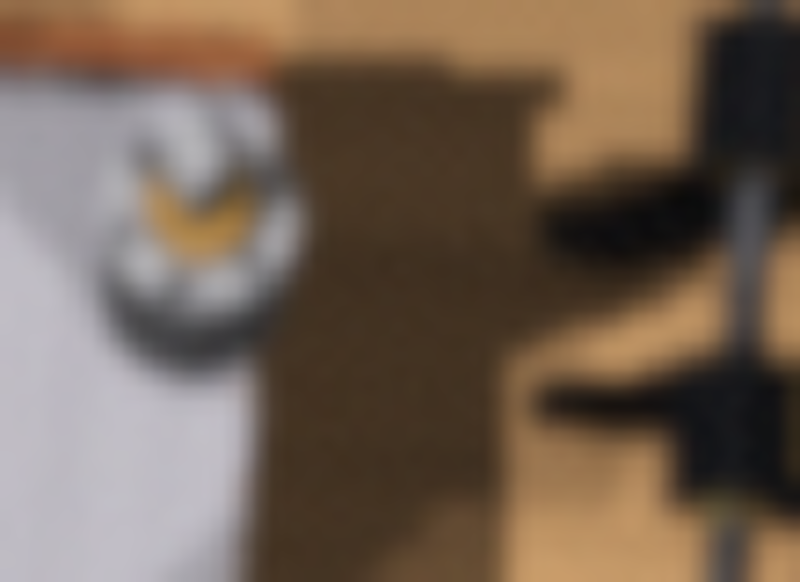

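servo_tool(rows=[[[0, 0, 0], [0.006, 0.001, 0.004], 0.024], [[0, 0, 0], [0.012, 0.002, 0.008], 0.024], [[0, 0, 0], [0.018, 0.003, 0.012], 0.024], [[0, 0, 0], [0.023, 0.0035, 0.015], 0.024], [[0, 0, 0], [0.028, 0.0035, 0.0185], 0.024], [[0, 0, 0], [0.0333, 0.0035, 0.0221], 0.024], [[0, 0, 0], [0.0333, 0.0035, 0.0221], 0.024], [[0, 0, 0], [0.0333, 0.0035, 0.0221], 0.024]])

```text
clock: 5.75
position: [661.3, -38.8, 164.9]
orientation: [3.142, -0.611, 1.493]
force: [-0.7, 0.4, 0.2]
grip_width: 23.9
```

```bash
python3 look.py 3; python3 - <<'E'
import cv2
t=cv2.imread('pics/top3.png'); cv2.imwrite('pics/t3z.png',cv2.resize(t[142:182,235:290],(800,582),interpolation=cv2.INTER_CUBIC))
t=cv2.imread('pics/side3.png'); cv2.imwrite('pics/s3z.png',cv2.resize(t[140:200,250:330],(800,600),interpolation=cv2.INTER_CUBIC))
E
```

```text
5.75 joints [-0.06  0.53  0.54  1.5  -0.83  1.5   0.57] F [-0.7  0.4  0.2]
cab [[-121.4  -94.1  164.9]] world [661.3 -38.8 164.9] yaw etc [180.   -34.99  85.55]
```

View pics/t3z.png

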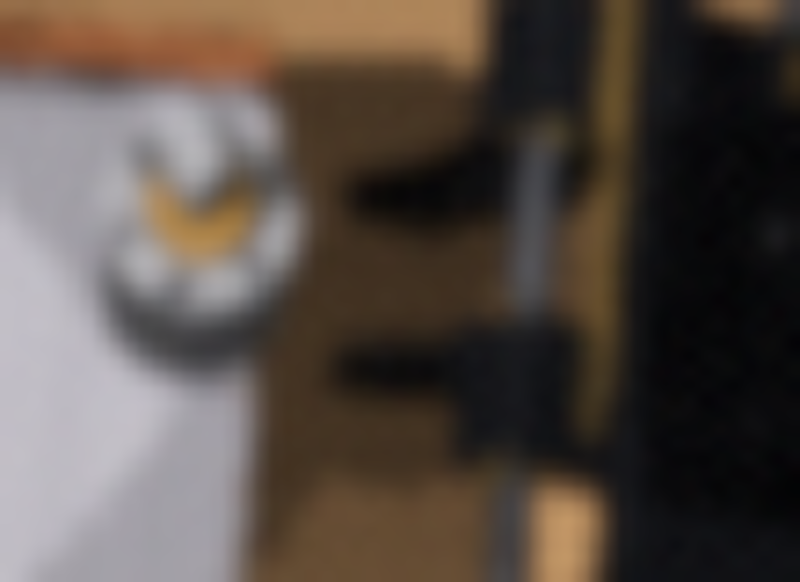

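View pics/s3z.png

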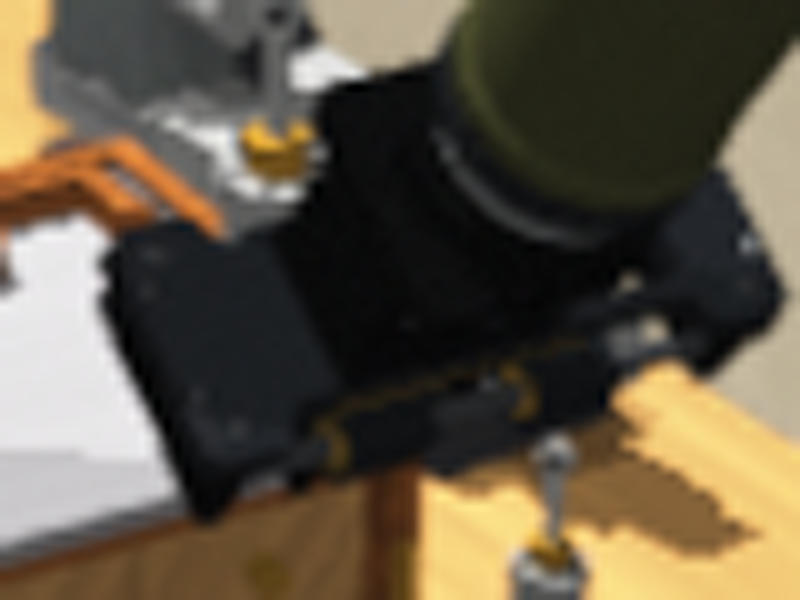

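servo_tool(rows=[[[0, 0, 0], [0.001, 0.0005, 0.0025], 0.024], [[0, 0, 0], [0.003, 0.001, 0.004], 0.024], [[0, 0, 0], [0.005, 0.0015, 0.0054], 0.024], [[0, 0, 0], [0.007, 0.0015, 0.0068], 0.024], [[0, 0, 0], [0.009, 0.0015, 0.0082], 0.024], [[0, 0, 0], [0.011, 0.0015, 0.0096], 0.024], [[0, 0, 0], [0.013, 0.0015, 0.011], 0.024], [[0, 0, 0], [0.015, 0.0015, 0.0124], 0.024], [[0, 0, 0], [0.017, 0.0015, 0.0138], 0.024], [[0, 0, 0], [0.019, 0.0015, 0.0152], 0.024], [[0, 0, 0], [0.021, 0.0015, 0.0166], 0.024]])

```text
clock: 6.95
position: [665.1, -12.4, 163.4]
orientation: [3.141, -0.611, 1.493]
force: [0.4, -2.3, 1.3]
grip_width: 23.9
```

```bash
python3 look.py 4; python3 - <<'E'
import cv2
t=cv2.imread('pics/top4.png'); cv2.imwrite('pics/t4z.png',cv2.resize(t[142:182,225:280],(800,582),interpolation=cv2.INTER_CUBIC))
E
```

```text
6.95 joints [-0.1   0.52  0.53  1.52 -0.83  1.47  0.54] F [ 0.4 -2.3  1.3]
cab [[-94.8 -95.8 163.4]] world [665.1 -12.4 163.4] yaw etc [179.98 -34.98  85.52]
```

View pics/t4z.png

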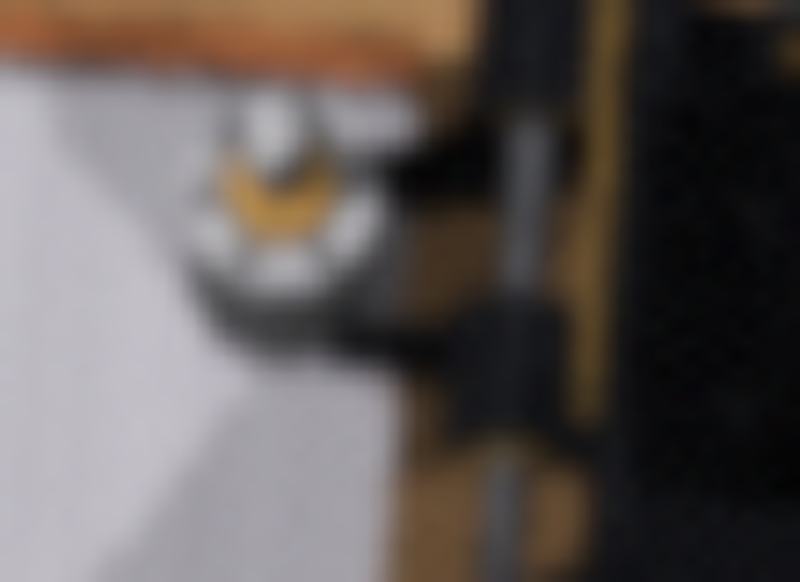

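View pics/side4c.png

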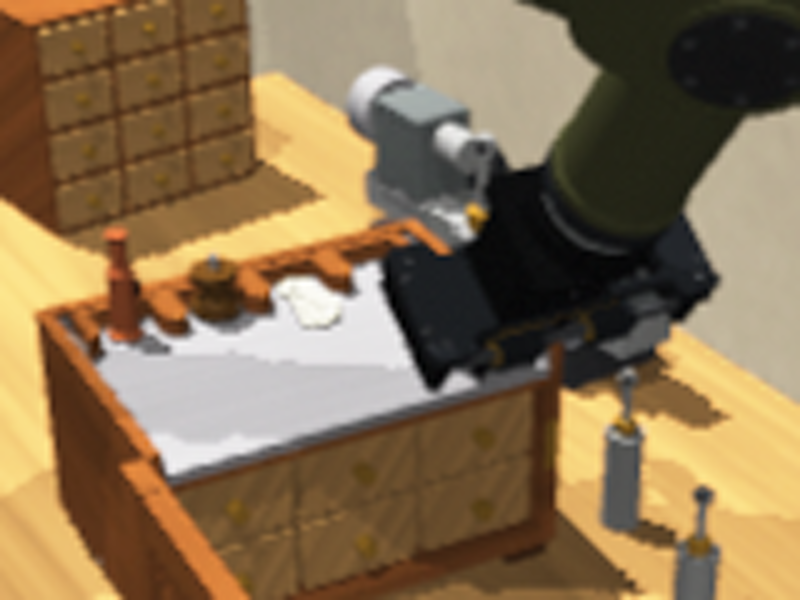

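servo_tool(rows=[[[0, 0, 0], [0.0025, 0, 0.0017], 0.024], [[0, 0, 0], [0.005, 0, 0.0034], 0.024], [[0, 0, 0], [0.0075, 0, 0.0052], 0.024], [[0, 0, 0], [0.01, 0, 0.007], 0.024], [[0, 0, 0], [0.0125, 0, 0.0087], 0.024], [[0, 0, 0], [0.015, 0, 0.0105], 0.024], [[0, 0, 0], [0.0175, 0, 0.0122], 0.024], [[0, 0, 0], [0.02, 0, 0.014], 0.024], [[0, 0, 0], [0.0225, 0, 0.0157], 0.024], [[0, 0, 0], [0.025, 0, 0.0175], 0.024], [[0, 0, 0], [0.0275, 0, 0.0193], 0.024], [[0, 0, 0], [0.03, 0, 0.021], 0.024]])

```text
clock: 8.25
position: [667.8, 24.4, 163.4]
orientation: [3.142, -0.611, 1.493]
force: [-0.5, -1.3, -0.2]
grip_width: 23.9
```

```bash
python3 look.py 5
```

```text
8.25 joints [-0.15  0.5   0.52  1.54 -0.84  1.43  0.5 ] F [-0.5 -1.3 -0.2]
cab [[-57.9 -95.7 163.4]] world [667.8  24.4 163.4] yaw etc [180.   -35.    85.54]
```

View pics/top5c.png

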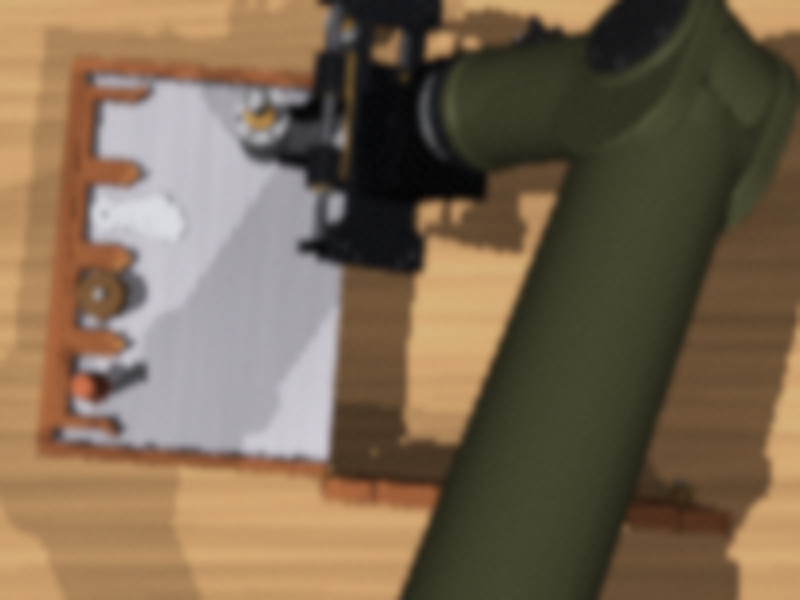

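```bash
python3 - <<'E'
from m import *
t=cv2.imread('pics/top5.png'); cv2.imwrite('pics/t5z.png',cv2.resize(t[138:178,205:260],(800,582),interpolation=cv2.INTER_CUBIC))
for y in(-90,-94):
  print([(((proj('top',c2w([-38,y,z]))[0]-[205,138]+.5)*14.55).round(0)) for z in(150,245)])
E
```

```text
[array([383., 335.]), array([370., 254.])]
[array([385., 315.]), array([372., 232.])]
```

View pics/t5z.png

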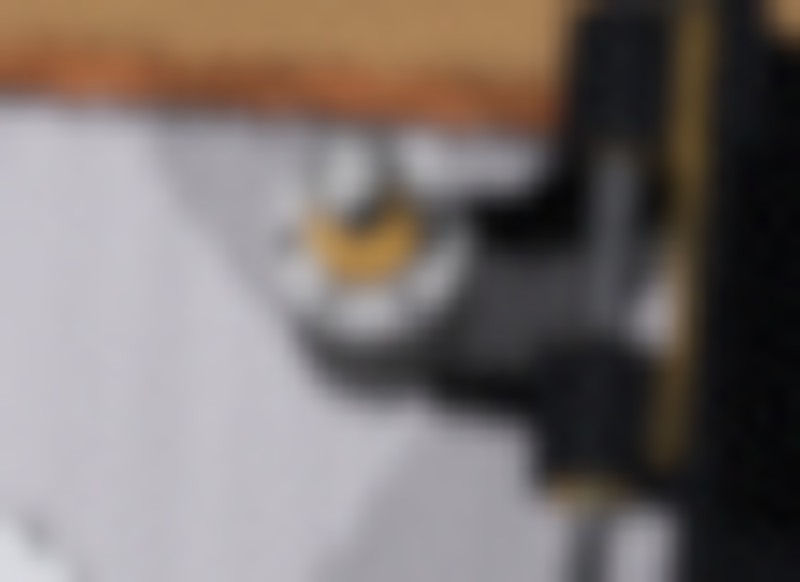

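servo_tool(rows=[[[0, 0, 0], [0.0025, 0, 0.0017], 0.024], [[0, 0, 0], [0.005, -0.0002, 0.0034], 0.024], [[0, 0, 0], [0.0075, -0.0004, 0.0052], 0.024], [[0, 0, 0], [0.01, -0.0006, 0.007], 0.024], [[0, 0, 0], [0.0125, -0.0008, 0.0087], 0.024], [[0, 0, 0], [0.015, -0.001, 0.0105], 0.024], [[0, 0, 0], [0.0175, -0.0012, 0.0122], 0.024], [[0, 0, 0], [0.02, -0.0014, 0.014], 0.024], [[0, 0, 0], [0.0225, -0.0015, 0.0157], 0.024], [[0, 0, 0], [0.025, -0.0015, 0.0175], 0.024], [[0, 0, 0], [0.0275, -0.0015, 0.0193], 0.024], [[0, 0, 0], [0.03, -0.0015, 0.021], 0.024]])

```text
clock: 9.55
position: [669.2, 61.0, 163.4]
orientation: [3.142, -0.611, 1.493]
force: [0.4, -2.4, -0.1]
grip_width: 24.0
```

servo_tool(rows=[[[0, 0, 0], [0.0025, 0, 0.0017], 0.024], [[0, 0, 0], [0.005, 0, 0.0034], 0.024], [[0, 0, 0], [0.0075, 0, 0.0052], 0.024], [[0, 0, 0], [0.01, 0, 0.007], 0.024], [[0, 0, 0], [0.0125, 0, 0.0087], 0.024], [[0, 0, 0], [0.015, 0, 0.0105], 0.024], [[0, 0, 0], [0.0175, 0, 0.0122], 0.024], [[0, 0, 0], [0.02, 0, 0.014], 0.024], [[0, 0, 0], [0.0225, 0, 0.0157], 0.024], [[0, 0, 0], [0.025, 0, 0.0175], 0.024], [[0, 0, 0], [0.0275, 0, 0.0193], 0.024], [[0, 0, 0], [0.03, 0, 0.021], 0.024]])

```text
clock: 10.75
position: [672.0, 97.6, 163.4]
orientation: [3.142, -0.611, 1.493]
force: [-0.2, -2.7, 0.2]
grip_width: 24.1
```

```bash
python3 look.py 6;python3 - <<'E'
from m import *
t=cv2.imread('pics/top6.png'); cv2.imwrite('pics/t6z.png',cv2.resize(t[138:178,175:230],(800,582),interpolation=cv2.INTER_CUBIC))
for y in(-91,):
  print([(((proj('top',c2w([64,y,z]))[0]-[175,138]+.5)*14.55).round(0)) for z in(150,245)])
E
```

```text
10.75 joints [-0.24  0.47  0.49  1.57 -0.84  1.36  0.41] F [-0.2 -2.7  0.2]
cab [[ 15.4 -94.1 163.4]] world [672.   97.6 163.4] yaw etc [180.   -35.01  85.54]
[array([298., 288.]), array([242., 203.])]
```

View pics/t6z.png

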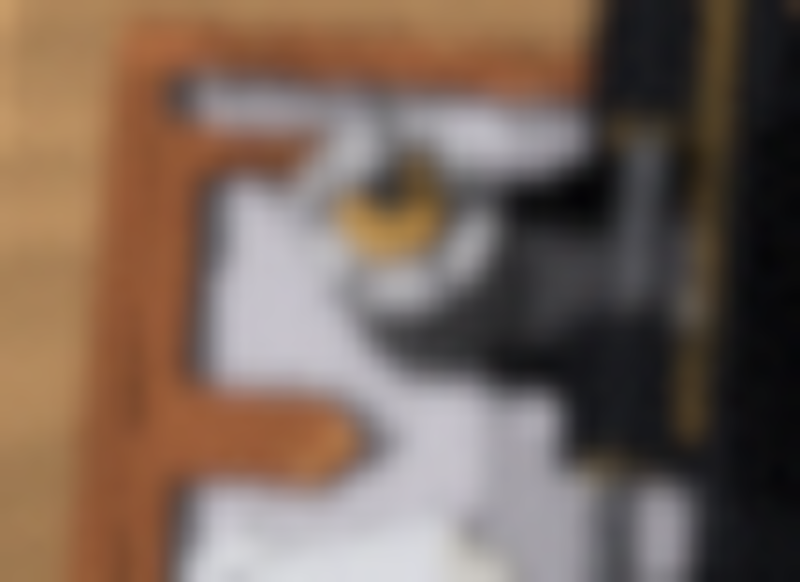

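View pics/side6c.png

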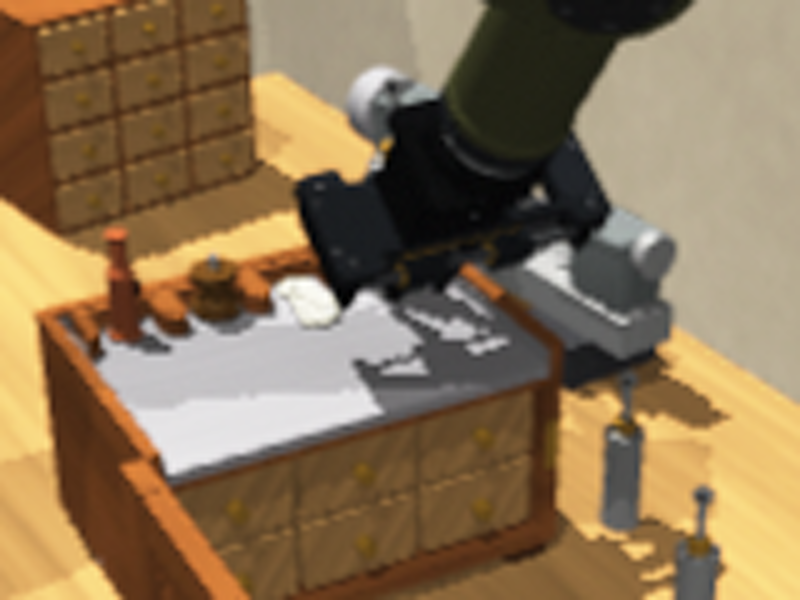

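servo_tool(rows=[[[0, 0, 0], [0.0016, -0.0003, 0.0012], 0.024], [[0, 0, 0], [0.0033, -0.0006, 0.0023], 0.024], [[0, 0, 0], [0.005, -0.0009, 0.0034], 0.024], [[0, 0, 0], [0.0066, -0.0012, 0.0046], 0.024], [[0, 0, 0], [0.0082, -0.0015, 0.0057], 0.024], [[0, 0, 0], [0.01, -0.0015, 0.007], 0.024], [[0, 0, 0], [0.0115, -0.0015, 0.008], 0.024], [[0, 0, 0], [0.013, -0.0015, 0.0091], 0.024], [[0, 0, 0], [0.0148, -0.0015, 0.0104], 0.024], [[0, 0, 0], [0.0164, -0.0015, 0.0115], 0.024]])

```text
clock: 11.85
position: [672.1, 117.6, 163.5]
orientation: [3.141, -0.611, 1.493]
force: [0.3, -2.2, -0.7]
grip_width: 24.4
```

```bash
python3 look.py 7;python3 - <<'E'
from m import *
t=cv2.imread('pics/top7.png'); cv2.imwrite('pics/t7z.png',cv2.resize(t[138:178,175:230],(800,582),interpolation=cv2.INTER_CUBIC))
E
```

```text
11.85 joints [-0.27  0.46  0.48  1.58 -0.85  1.34  0.39] F [ 0.3 -2.2 -0.7]
cab [[ 35.3 -92.6 163.5]] world [672.1 117.6 163.5] yaw etc [179.99 -35.01  85.54]
```

View pics/t7z.png

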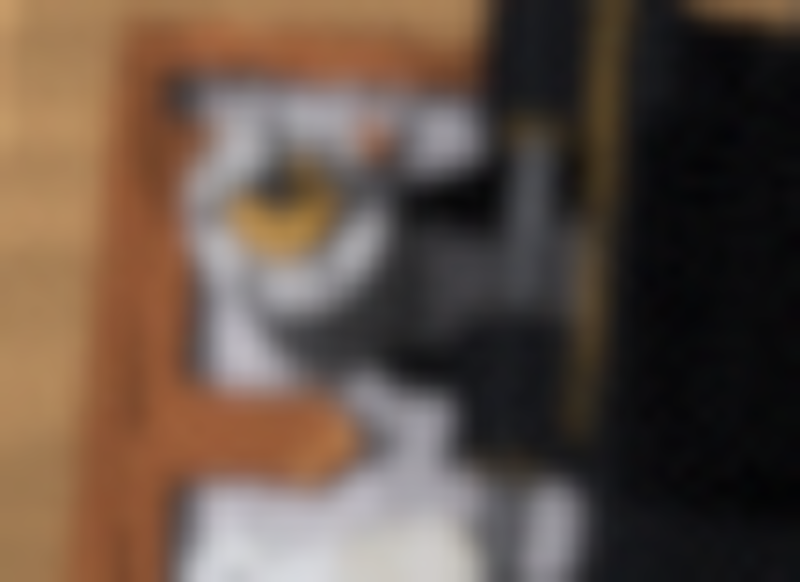

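servo_tool(rows=[[[0, 0, 0], [0.0008, 0, 0.0006], 0.024], [[0, 0, 0], [0.0016, 0, 0.0012], 0.024], [[0, 0, 0], [0.0025, 0, 0.0017], 0.024], [[0, 0, 0], [0.0033, 0, 0.0023], 0.024], [[0, 0, 0], [0.0041, 0, 0.0029], 0.024], [[0, 0, 0], [0.005, 0, 0.0035], 0.024]])

```text
clock: 12.55
position: [672.6, 123.5, 163.4]
orientation: [3.142, -0.611, 1.493]
force: [0.5, -1.9, -0.1]
grip_width: 24.2
```

servo_tool(rows=[[[0, 0, 0], [0.0008, 0, 0.0006], 0.024], [[0, 0, 0], [0.0016, 0, 0.0012], 0.024], [[0, 0, 0], [0.0016, 0, 0.0012], 0.024]])

```text
clock: 12.85
position: [672.7, 125.7, 163.4]
orientation: [3.141, -0.611, 1.493]
force: [0.4, -1.9, -0.4]
grip_width: 24.0
```

servo_tool(rows=[[[0, 0, 0], [0.0006, 0, 0.0004], 0.024], [[0, 0, 0], [0.0012, 0, 0.0009], 0.024], [[0, 0, 0], [0.0016, 0, 0.0012], 0.024]])

```text
clock: 13.15
position: [672.9, 127.5, 163.4]
orientation: [3.141, -0.611, 1.493]
force: [-0.6, -1.5, 0.1]
grip_width: 24.0
```

servo_tool(rows=[[[0, 0, 0], [0.0006, 0, 0.0004], 0.024], [[0, 0, 0], [0.0012, 0, 0.0009], 0.024]])

```text
clock: 13.35
position: [673.1, 128.6, 163.2]
orientation: [3.141, -0.61, 1.493]
force: [-1.0, -3.6, -0.7]
grip_width: 23.8
```

servo_tool(rows=[[[0, 0, 0], [0.0006, 0, 0.0004], 0.024], [[0, 0, 0], [0.0012, 0, 0.0009], 0.024]])

```text
clock: 13.55
position: [673.3, 129.0, 163.2]
orientation: [3.141, -0.609, 1.492]
force: [-1.0, -6.9, 2.6]
grip_width: 24.0
```

servo_tool(rows=[[[0, 0, 0], [0.0004, 0, 0.0003], 0.024], [[0, 0, 0], [0.0004, 0, 0.0003], 0.024]])

```text
clock: 13.75
position: [673.4, 129.0, 163.2]
orientation: [3.141, -0.609, 1.492]
force: [-1.7, -7.0, 2.1]
grip_width: 23.7
```

```bash
python3 look.py 8;python3 - <<'E'
from m import *
t=cv2.imread('pics/top8.png'); cv2.imwrite('pics/t8z.png',cv2.resize(t[138:178,175:230],(800,582),interpolation=cv2.INTER_CUBIC))
E
```

```text
13.75 joints [-0.29  0.46  0.48  1.58 -0.85  1.32  0.37] F [-1.7 -7.   2.1]
cab [[ 46.8 -93.  163.2]] world [673.4 129.  163.2] yaw etc [179.96 -34.89  85.46]
```

View pics/t8z.png

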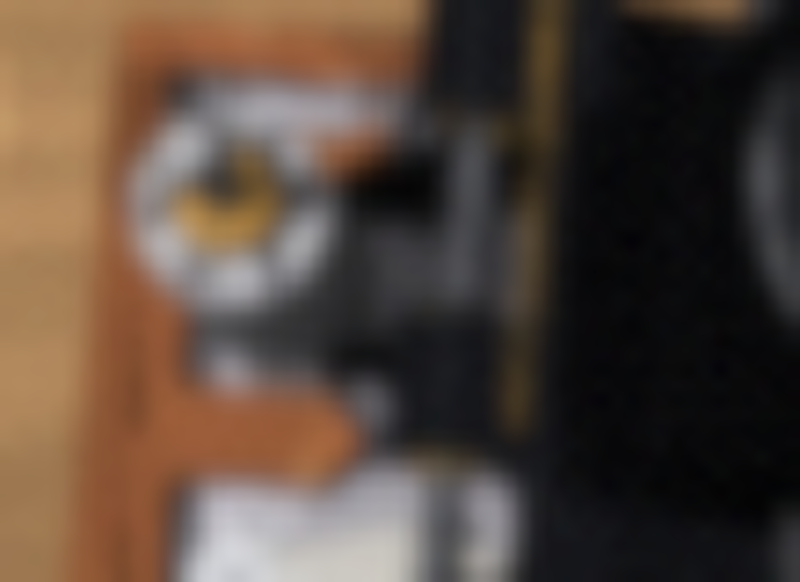

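View pics/side8c.png

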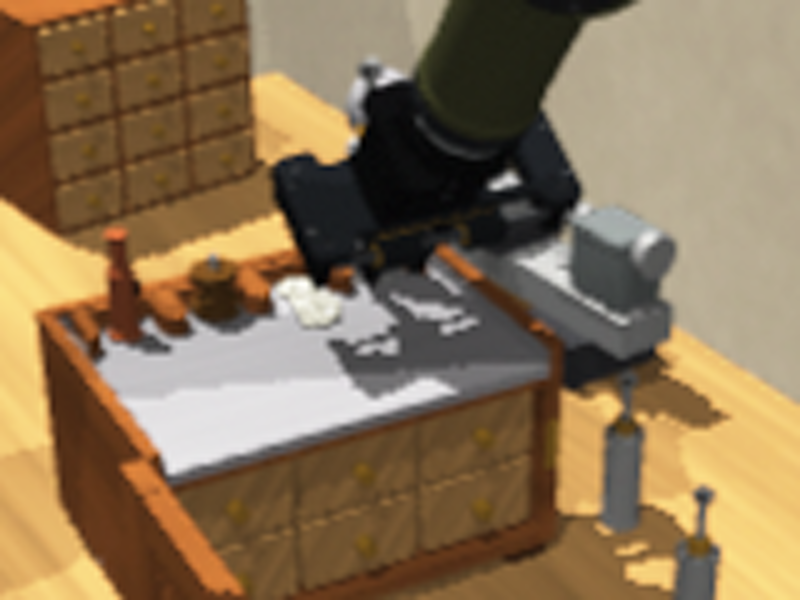

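servo_tool(rows=[[[0, 0, 0], [-0.0016, 0, -0.0012], 0.024], [[0, 0, 0], [-0.004, 0, -0.0028], 0.024], [[0, 0, 0], [-0.008, 0, -0.0057], 0.024], [[0, 0, 0], [-0.014, 0, -0.01], 0.024], [[0, 0, 0], [-0.02, 0, -0.014], 0.024], [[0, 0, 0], [-0.03, 0, -0.021], 0.024], [[0, 0, 0], [-0.041, 0, -0.029], 0.024], [[0, 0, 0], [-0.05, 0, -0.05], 0.024], [[0, 0, 0], [-0.06, 0, -0.075], 0.01], [[0, 0, 0], [-0.07, 0, -0.1], 0], [[0, 0, 0], [-0.08, 0, -0.125], 0], [[0, 0, 0], [-0.08, 0, -0.14], 0]])

```text
clock: 15.05
position: [661.6, -19.1, 232.7]
orientation: [3.141, -0.609, 1.488]
force: [0.6, -1.2, 0.2]
grip_width: 2.5
```

```bash
python3 look.py 9;python3 - <<'E'
from m import *
t=cv2.imread('pics/top9.png'); cv2.imwrite('pics/t9z.png',cv2.resize(t[138:178,175:230],(800,582),interpolation=cv2.INTER_CUBIC))
E
```

```text
15.05 joints [-0.1   0.46  0.55  1.45 -0.8   1.56  0.47] F [ 0.6 -1.2  0.2]
cab [[-101.8  -92.9  232.7]] world [661.6 -19.1 232.7] yaw etc [179.97 -34.88  85.26]
```

View pics/t9z.png

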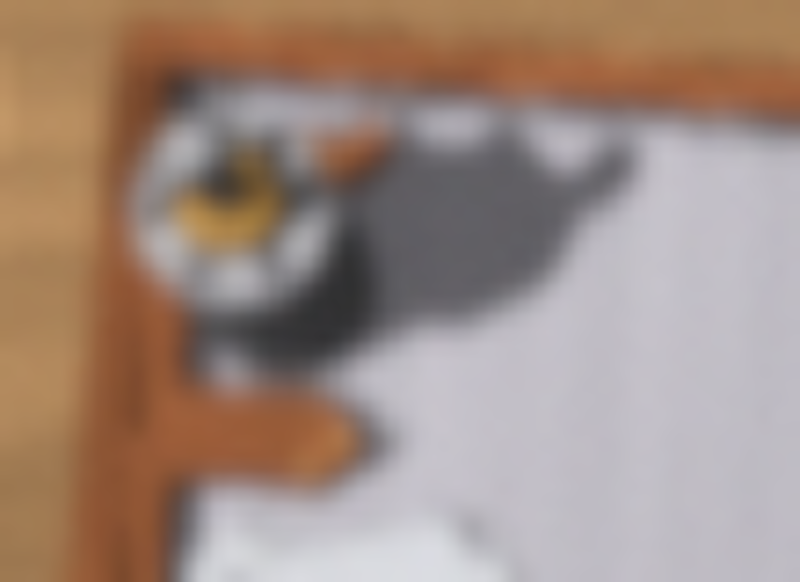

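View pics/side9c.png

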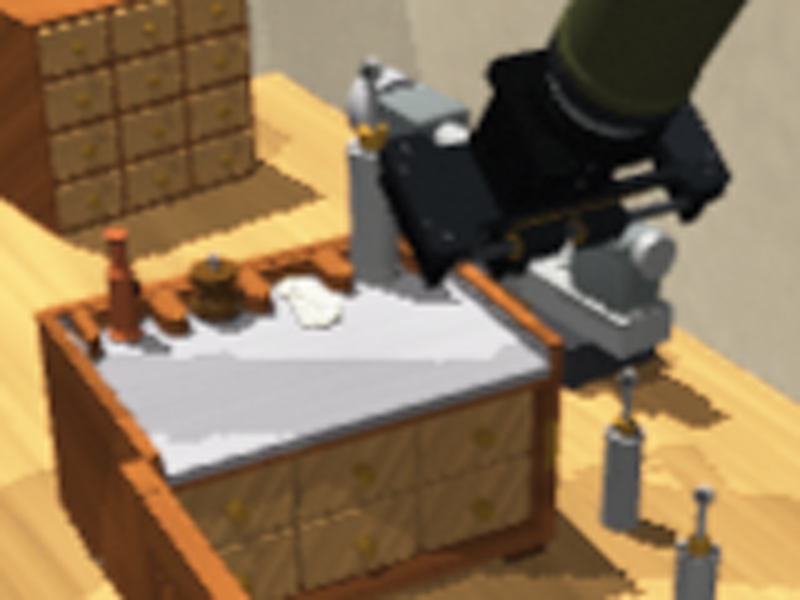

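```bash
cat >> m.py <<'E'
PIN=c2w([-100,140,0])[0]
def door(th,r,out,z):  # out: mm beyond outer face (16 from pin plane), cabinet frame
    # closed dir = -y ; opening to -x
    d=np.array([-np.sin(th),-np.cos(th),0]); n=np.array([-np.cos(th),np.sin(th),0]) # outward normal
    return c2w(np.array([-100,140,z])+d*r+n*(16+out))[0], n
E
python3 - <<'E'
from m import *
print('pin',PIN)
t=cv2.imread('pics/top9.png'); im=cv2.imread('pics/top0.png')
for c in ((728,509),(730,532)):
    q=onz('top',(165+c[0]/4-.4,125+c[1]/4-.4),165); v=w2c(q)[0]; print(q,v, 'th',np.arctan2(-(v[0]+100),-(v[1]-140)), np.hypot(v[0]+100,v[1]-140))
for th in(1.4,1.5,1.55): print(th,door(th,220,15,120)[0],np.linalg.norm(door(th,220,40,120)[0][:2]),np.linalg.norm(door(th,245,40,120)[0][:2]))
cv2.imwrite('pics/d.png',cv2.resize(im[235:275,235:355],(800,267),interpolation=cv2.INTER_CUBIC))
E
```

```text
pin [429.5856637    0.89254003   0.        ]
[ 408.80977977 -274.66174727  165.        ] [-376.33490246  139.09209861  165.        ] th 1.5675108275255438 276.33639391221783
[ 393.20855733 -275.68890722  165.        ] [-378.58295383  154.56463765  165.        ] th 1.6230299226990765 278.9634220333943
1.4 [ 418.98514792 -221.0277814   120.        ] 452.9732695825532 467.70090833148635
1.5 [ 396.88304243 -218.86081845  120.        ] 431.4080592241541 444.4400577777289
1.55 [ 385.94082189 -216.95173413  120.        ] 420.41939131772875 432.54284452109516
```

View pics/d.png

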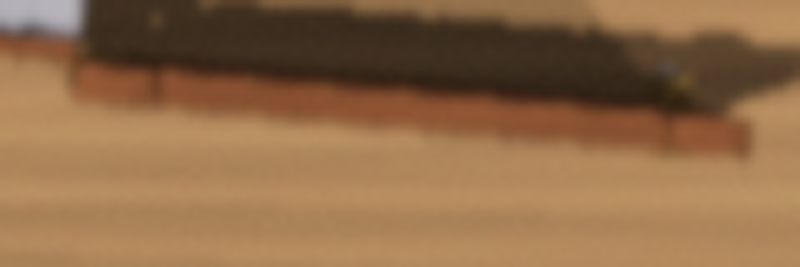

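```bash
python3 - <<'E'
from m import *
# small cylinders, bases in top0 crop ~ (505,105),(340,48)
for c in((507,103),(342,48)):
    q=onz('top',(165+c[0]/4-.4,125+c[1]/4-.4),0); v=w2c(q)[0]; print('small',q,v,np.hypot(v[0]+100,v[1]-140))
o=robot.get_obs(); R=Ro.from_euler('xyz',o['orientation']); p=o['position']
mid=np.array([560,-110,380.]); plan(p,R,mid,Rdown(70))
P,n=door(1.566,240,9.5+25,380); print('start',P, np.linalg.norm(P[:2]))
plan(mid,Rdown(70),P,Rdown(-4.2))
E
```

```text
small [ 720.38363178 -144.73877709    0.        ] [-222.36663876 -161.32763644    0.        ] 325.2259810678347
small [764.6683022  -12.89005365   0.        ] [ -87.44982573 -195.13106038    0.        ] 335.36597100572686
turn [ -4.49 -34.76  14.9 ] shift m [ 0.0014 -0.0942 -0.1776]
start [ 361.5405127  -234.73451153  380.        ] 431.05896722997596
turn [-0.  -0.  74.2] shift m [-0.1851 -0.1438 -0.    ]
```

servo_tool(rows=[[[0, 0, 0], [0, -0.01, -0.04], 0], [[0, -3, 1], [0, -0.02, -0.08], 0], [[-1, -8, 3], [0, -0.03, -0.11], 0], [[-1, -13, 5], [0, -0.04, -0.14], 0], [[-2, -18, 7], [0.001, -0.06, -0.16], 0], [[-3, -23, 9], [0.001, -0.07, -0.17], 0], [[-3, -28, 11], [0.001, -0.08, -0.178], 0], [[-4, -33, 13], [0.001, -0.09, -0.178], 0], [[-4.5, -34.8, 14.9], [0.001, -0.094, -0.178], 0], [[-4.5, -34.8, 14.9], [0.001, -0.094, -0.178], 0], [[-4.5, -34.8, 14.9], [0.001, -0.094, -0.178], 0]])

```text
clock: 16.25
position: [560.3, -107.0, 377.8]
orientation: [-3.138, -0.0, 1.228]
force: [0.3, 0.3, 0.7]
grip_width: 0.5
```

```bash
python3 - <<'E'
from m import *
o=robot.get_obs(); R=Ro.from_euler('xyz',o['orientation']); p=o['position']; print(p,o['orientation'],o['joints'].round(2))
P,n=door(1.566,245,9.5+22,300); print('start',P, np.linalg.norm(P[:2]))
plan(p,R,P,Rdown(-4.2))
E
```

```text
[ 560.2765726  -106.99288877  377.79782566] [-3.13758532e+00 -3.59397329e-04  1.22817918e+00] [-0.43  0.13  0.65  1.4  -0.08  1.64 -0.13]
start [ 364.1639759  -239.94195244  300.        ] 436.10496658812775
turn [-0.21  0.13 74.57] shift m [-0.1911 -0.1397  0.0783]
```

servo_tool(rows=[[[0, 0, 7], [-0.02, -0.014, 0], 0], [[0, 0, 14], [-0.04, -0.028, 0], 0], [[0, 0, 21], [-0.06, -0.042, 0], 0], [[0, 0, 28], [-0.08, -0.056, 0.01], 0], [[0, 0, 35], [-0.1, -0.07, 0.02], 0], [[0, 0, 42], [-0.12, -0.085, 0.03], 0], [[0, 0, 49], [-0.14, -0.1, 0.04], 0], [[0, 0, 56], [-0.16, -0.115, 0.05], 0], [[0, 0, 63], [-0.18, -0.13, 0.06], 0], [[0, 0, 70], [-0.191, -0.14, 0.07], 0], [[-0.2, 0, 74.6], [-0.191, -0.14, 0.078], 0], [[-0.2, 0, 74.6], [-0.191, -0.14, 0.078], 0]])

```text
clock: 17.45
position: [362.2, -241.0, 299.8]
orientation: [3.141, 0.003, -0.079]
force: [0.7, 0.4, -0.3]
grip_width: 0.1
```

```bash
python3 - <<'E'
from m import *
o=robot.get_obs(); R=Ro.from_euler('xyz',o['orientation']); p=o['position']; print(p,o['orientation'],o['joints'].round(2))
P,n=door(1.566,245,9.5+22,122); print('start',P, np.linalg.norm(P[:2]))
plan(p,R,P,Rdown(-4.2))
im=imaging.get_image('top'); cv2.imwrite('pics/top10.png',cv2.resize(im[100:340,180:500,::-1],(800,600)))
im=imaging.get_image('side'); cv2.imwrite('pics/side10.png',cv2.resize(im[:,:,::-1],(800,600)))
E
```

```text
[ 362.23590747 -241.00730637  299.7773205 ] [ 3.14093767e+00  2.70914215e-03 -7.92179424e-02] [-0.25 -0.25  0.65  1.84  0.15  1.51 -1.28]
start [ 364.1639759  -239.94195244  122.        ] 436.10496658812775
turn [ 0.04  0.16 -0.34] shift m [ 0.0023 -0.0013  0.1778]
```

View pics/top10.png

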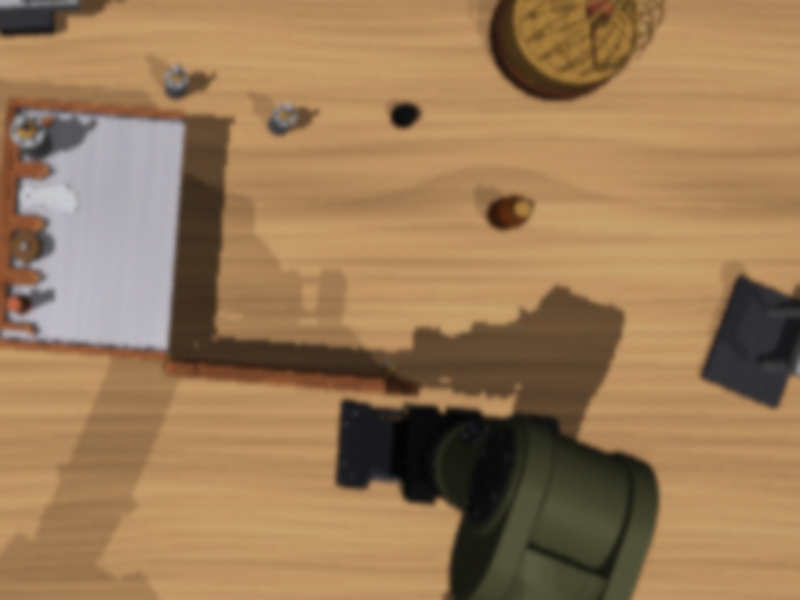

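View pics/side10.png

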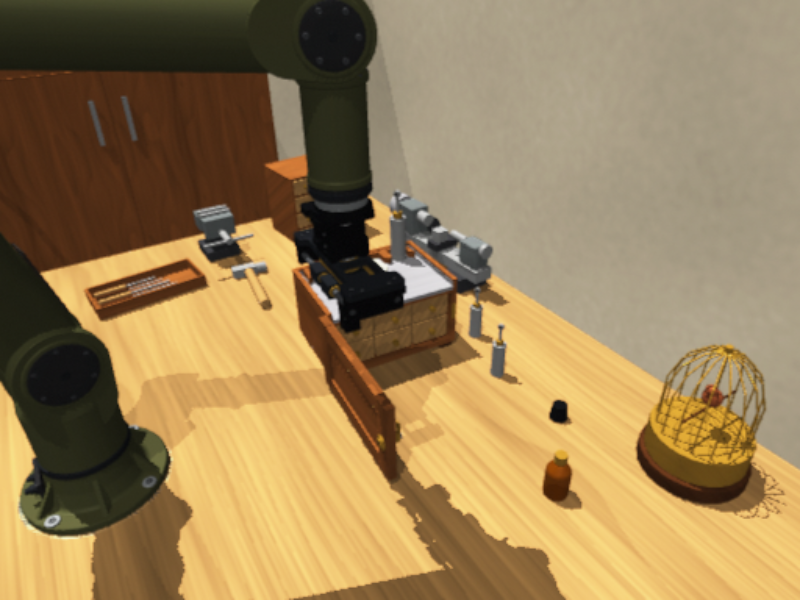

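servo_tool(rows=[[[0, 0, 0], [0.001, 0, 0.02], 0], [[0, 0, 0], [0.002, 0, 0.04], 0], [[0, 0, 0], [0.002, 0, 0.06], 0], [[0, 0, 0], [0.002, 0, 0.08], 0], [[0, 0, 0], [0.002, 0, 0.1], 0], [[0, 0, 0], [0.002, 0, 0.12], 0], [[0, 0, 0], [0.002, 0, 0.14], 0], [[0, 0, 0], [0.002, 0, 0.16], 0], [[0, 0, 0], [0.002, 0, 0.172], 0], [[0, 0, 0], [0.002, 0, 0.172], 0]])

```text
clock: 18.55
position: [364.6, -240.5, 127.8]
orientation: [3.139, 0.004, -0.075]
force: [-0.0, -0.6, 0.2]
grip_width: -0.0
```

```bash
cat > arc.py <<'E'
from m import *
import sys
# arc.py th_list : shifts/turns from measured pose to door angle list (contact: out = 9.5)
o=robot.get_obs(); R=Ro.from_euler('xyz',o['orientation']); p=o['position']
print(o['clock'],p.round(1),o['orientation'].round(3),'j',o['joints'].round(2),'F',o['force'].round(1))
v=w2c(p)[0]; rel=v[:2]-[-100,140]; print('cab',v.round(1),'radius',np.hypot(*rel).round(1))
r=float(sys.argv[1]); out=float(sys.argv[2])
for th in map(float,sys.argv[3:]):
    P,n=door(th,r,out,p[2]); print(th,end=' '); plan(p,R,P,Rdown(85.5-np.degrees(th)))
E
python3 arc.py 245 9.5 1.566 1.5 1.4 1.3 1.2 1.1 1.0
```

```text
18.55 [ 364.6 -240.5  127.8] [ 3.139  0.004 -0.075] j [-0.25 -0.11  0.74  2.09  0.09  1.14 -1.2 ] F [-0.  -0.6  0.2]
cab [-345.8  185.8  127.8] radius 250.0
1.566 turn [ 0.12  0.24 -0.1 ] shift m [ 0.0215 -0.0006 -0.0001]
1.5 turn [ 0.12  0.24 -3.88] shift m [ 0.0377  0.0005 -0.0002]
1.4 turn [ 0.1   0.25 -9.61] shift m [ 0.0623  0.0002 -0.0003]
1.3 turn [  0.09   0.25 -15.34] shift m [ 0.0868 -0.0026 -0.0004]
1.2 turn [  0.08   0.26 -21.07] shift m [ 0.1109 -0.0079 -0.0005]
1.1 turn [  0.07   0.26 -26.8 ] shift m [ 0.1343 -0.0155 -0.0006]
1.0 turn [  0.05   0.27 -32.53] shift m [ 0.1568 -0.0254 -0.0007]
```

servo_tool(rows=[[[0, 0, 0], [0.008, 0, 0], 0], [[0, 0, 0], [0.015, 0, 0], 0], [[0, 0, 0], [0.022, 0, 0], 0], [[0, 0, -2], [0.03, 0, 0], 0], [[0, 0, -4], [0.038, 0, 0], 0], [[0, 0, -6], [0.046, 0, 0], 0], [[0, 0, -8], [0.055, 0, 0], 0], [[0, 0, -10], [0.063, 0, 0], 0], [[0, 0, -12], [0.073, -0.001, 0], 0], [[0, 0, -15], [0.085, -0.0025, 0], 0], [[0, 0, -18], [0.098, -0.005, 0], 0], [[0, 0, -21], [0.111, -0.008, 0], 0]])

```text
clock: 19.75
position: [477.9, -241.6, 129.1]
orientation: [3.139, 0.002, 0.293]
force: [-0.1, 0.1, 0.4]
grip_width: 0.5
```

```bash
python3 arc.py 245 9.5 1.2 1.1 1.0 0.9 0.8 0.7 0.6;  python3 - <<'E'
from m import *
im=imaging.get_image('top'); cv2.imwrite('pics/top11.png',cv2.resize(im[100:340,180:500,::-1],(800,600)))
E
```

```text
19.75 [ 477.9 -241.6  129.1] [3.139e+00 2.000e-03 2.930e-01] j [-0.25  0.17  0.73  1.88 -0.12  1.14 -0.75] F [-0.1  0.1  0.4]
cab [-337.9   72.9  129.1] radius 247.2
1.2 turn [0.13 0.1  0.02] shift m [-0.0019 -0.0011  0.    ]
1.1 turn [ 0.13  0.11 -5.71] shift m [ 0.0227  0.0002 -0.    ]
1.0 turn [  0.12   0.12 -11.44] shift m [ 0.0473 -0.0009 -0.0001]
0.9 turn [  0.12   0.12 -17.17] shift m [ 0.0717 -0.0045 -0.0001]
0.8 turn [  0.11   0.13 -22.9 ] shift m [ 0.0956 -0.0105 -0.0002]
0.7 turn [  0.1    0.14 -28.63] shift m [ 0.1187 -0.0188 -0.0003]
0.6 turn [  0.1    0.14 -34.36] shift m [ 0.1409 -0.0294 -0.0003]
```

View pics/top11.png

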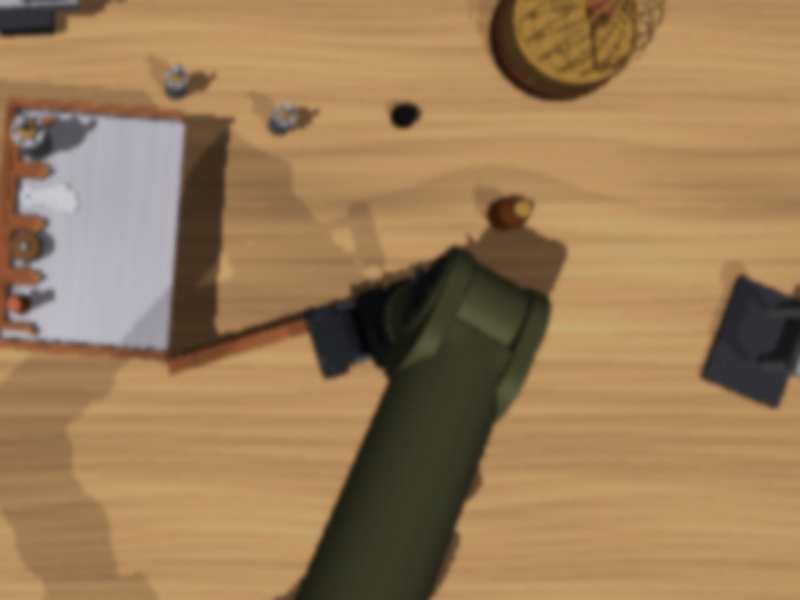

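servo_tool(rows=[[[0, 0, -3], [0.011, 0, 0], 0], [[0, 0, -6], [0.023, 0, 0], 0], [[0, 0, -9], [0.036, -0.0004, 0], 0], [[0, 0, -12], [0.049, -0.001, 0], 0], [[0, 0, -15], [0.062, -0.003, 0], 0], [[0, 0, -18], [0.075, -0.005, 0], 0], [[0, 0, -21], [0.087, -0.008, 0], 0], [[0, 0, -24], [0.1, -0.012, 0], 0], [[0, 0, -27], [0.112, -0.0165, 0], 0], [[0, 0, -30], [0.124, -0.021, 0], 0], [[0, 0, -32.5], [0.134, -0.0255, 0], 0], [[0, 0, -34.4], [0.141, -0.0295, 0], 0]])

```text
clock: 21.0
position: [604.2, -172.3, 128.5]
orientation: [3.141, 0.003, 0.893]
force: [0.7, -0.7, 0.5]
grip_width: 0.3
```

```bash
python3 arc.py 245 9.5 0.6 0.5 0.4 0.3 0.2 0.1 0.05 0;  python3 - <<'E'
from m import *
im=imaging.get_image('top'); cv2.imwrite('pics/top12.png',cv2.resize(im[100:340,180:500,::-1],(800,600)))
E
```

```text
21.0 [ 604.2 -172.3  128.5] [3.141e+00 3.000e-03 8.930e-01] j [-0.23  0.37  0.57  1.64 -0.21  1.19 -0.28] F [ 0.7 -0.7  0.5]
cab [-259.   -47.6  128.5] radius 245.9
0.6 turn [0.05 0.15 0.02] shift m [-0.0002  0.0004  0.    ]
0.5 turn [ 0.04  0.15 -5.71] shift m [ 0.0243  0.0017 -0.0001]
0.4 turn [  0.03   0.15 -11.44] shift m [ 0.0489  0.0006 -0.0001]
0.3 turn [  0.02   0.15 -17.17] shift m [ 0.0733 -0.003  -0.0002]
0.2 turn [ 1.00e-02  1.60e-01 -2.29e+01] shift m [ 0.0972 -0.009  -0.0003]
0.1 turn [ 1.000e-02  1.600e-01 -2.862e+01] shift m [ 0.1203 -0.0173 -0.0003]
0.05 turn [  0.     0.16 -31.49] shift m [ 0.1316 -0.0224 -0.0004]
0.0 turn [ -0.     0.16 -34.35] shift m [ 0.1426 -0.028  -0.0004]
```

View pics/top12.png

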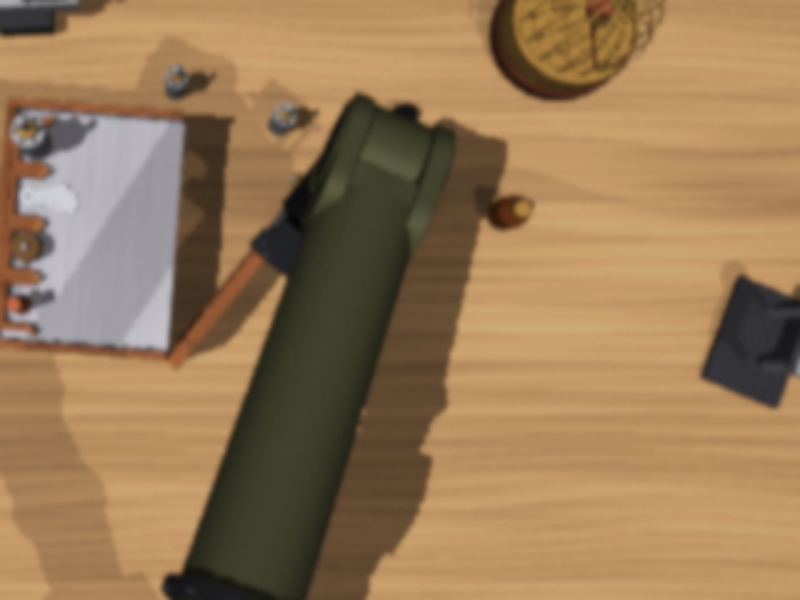

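servo_tool(rows=[[[0, 0, -3], [0.012, 0.001, 0], 0], [[0, 0, -6], [0.025, 0.001, 0], 0], [[0, 0, -9], [0.038, 0.001, 0], 0], [[0, 0, -12], [0.051, 0.0005, 0], 0], [[0, 0, -15], [0.064, -0.001, 0], 0], [[0, 0, -18], [0.077, -0.004, 0], 0], [[0, 0, -21], [0.089, -0.007, 0], 0], [[0, 0, -24], [0.101, -0.01, 0], 0], [[0, 0, -26.5], [0.111, -0.014, 0], 0], [[0, 0, -28.6], [0.12, -0.017, 0], 0], [[0, 0, -30], [0.126, -0.02, 0], 0], [[0, 0, -31.5], [0.1315, -0.0225, 0], 0]])

```text
clock: 22.25
position: [668.6, -56.2, 128.1]
orientation: [-3.141, 0.003, 1.442]
force: [0.4, -0.4, 0.1]
grip_width: 0.2
```

```bash
python3 arc.py 245 9.5 0.05 0.02 0;  python3 - <<'E'
from m import *
im=imaging.get_image('top'); cv2.imwrite('pics/top13.png',cv2.resize(im[125:245,165:325,::-1],(800,600),interpolation=cv2.INTER_CUBIC))
E
```

```text
22.25 [668.6 -56.2 128.1] [-3.141e+00  3.000e-03  1.442e+00] j [-0.28  0.44  0.43  1.52 -0.19  1.22  0.05] F [ 0.4 -0.4  0.1]
cab [-138.2 -102.8  128.1] radius 245.8
0.05 turn [-0.05  0.14 -0.03] shift m [ 0.0005  0.0006 -0.    ]
0.02 turn [-0.05  0.14 -1.74] shift m [ 0.0078  0.0013 -0.    ]
0.0 turn [-0.05  0.14 -2.89] shift m [ 0.0127  0.0016 -0.    ]
```

View pics/top13.png

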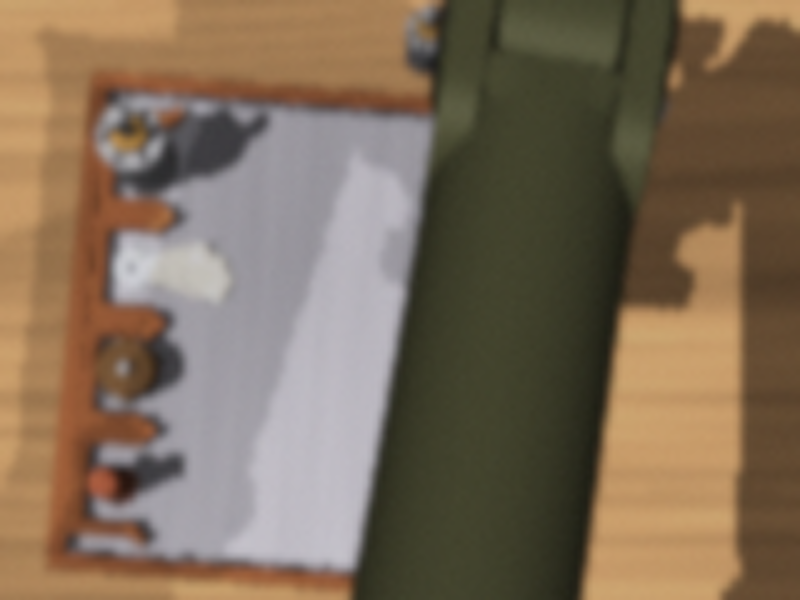

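Now creep until the door seats.

servo_tool(rows=[[[0, 0, -0.5], [0.002, 0, 0], 0], [[0, 0, -1], [0.004, 0.001, 0], 0], [[0, 0, -1.4], [0.006, 0.001, 0], 0], [[0, 0, -1.8], [0.008, 0.001, 0], 0], [[0, 0, -2.2], [0.0095, 0.001, 0], 0], [[0, 0, -2.6], [0.011, 0.0015, 0], 0], [[0, 0, -2.6], [0.011, 0.0015, 0], 0]])

```text
clock: 23.0
position: [671.4, -45.4, 128.0]
orientation: [-3.14, 0.002, 1.486]
force: [-0.2, -0.2, -0.4]
grip_width: 0.3
```

servo_tool(rows=[[[0, 0, 0], [0.001, 0, 0], 0], [[0, 0, 0], [0.002, 0, 0], 0], [[0, 0, 0], [0.002, 0, 0], 0]])

```text
clock: 23.3
position: [671.7, -43.7, 128.0]
orientation: [-3.141, 0.002, 1.486]
force: [0.9, -0.4, -0.2]
grip_width: 0.5
```

servo_tool(rows=[[[0, 0, 0], [0.001, 0, 0], 0], [[0, 0, 0], [0.001, 0, 0], 0]])

```text
clock: 23.5
position: [671.7, -43.7, 128.1]
orientation: [-3.141, 0.003, 1.485]
force: [-0.5, -3.2, -1.0]
grip_width: 0.6
```

servo_tool(rows=[[[0, 0, 0], [0.001, 0, 0], 0], [[0, 0, 0], [0.001, 0, 0], 0]])

```text
clock: 23.7
position: [671.6, -43.6, 128.1]
orientation: [-3.141, 0.004, 1.484]
force: [-0.8, -5.1, -0.1]
grip_width: 0.5
```

servo_tool(rows=[[[0, 0, 0], [0.0005, 0, 0], 0], [[0, 0, 0], [0.0005, 0, 0], 0], [[0, 0, 0], [0.0005, 0, 0], 0]])

```text
clock: 24.0
position: [671.7, -43.6, 128.1]
orientation: [-3.141, 0.005, 1.484]
force: [0.6, -5.6, 0.3]
grip_width: 0.3
```

The door has seated: the tool stopped at y = -43.6 while the force rose. Backing off.

servo_tool(rows=[[[0, 0, 0], [-0.002, 0, 0], 0], [[0, 0, 0], [-0.004, 0, 0], 0], [[0, 0, 0], [-0.008, 0, 0], 0], [[0, 0, 0], [-0.015, 0, 0], 0], [[0, 0, 0], [-0.025, 0, -0.01], 0], [[0, 0, 0], [-0.04, 0, -0.03], 0], [[0, 0, 0], [-0.06, 0, -0.06], 0], [[0, 0, 0], [-0.09, 0, -0.1], 0], [[0, 0, 0], [-0.12, 0, -0.14], 0], [[0, 0, 0], [-0.15, 0, -0.18], 0], [[0, 0, 0], [-0.18, 0, -0.22], 0], [[0, 0, 0], [-0.18, 0, -0.22], 0]])

```text
clock: 25.2
position: [656.1, -228.8, 356.7]
orientation: [3.132, 0.009, 1.476]
force: [-0.5, -1.5, 0.3]
grip_width: 0.7
```

```bash
python3 look.py 14; python3 - <<'E'
from m import *
print('contact cab',w2c([671.7,-43.6,128]))
im=cv2.imread('pics/side14.png'); cv2.imwrite('pics/s14.png',cv2.resize(im,(800,600)))
E
```

```text
25.2 joints [-0.04  0.42  0.51  1.11 -0.2   1.65  0.32] F [-0.5 -1.5  0.3]
cab [[-311.2 -103.8  356.7]] world [ 656.1 -228.8  356.7] yaw etc [179.44   0.52  84.59]
contact cab [[-125.35931249 -104.85882306  128.        ]]
```

View pics/s14.png

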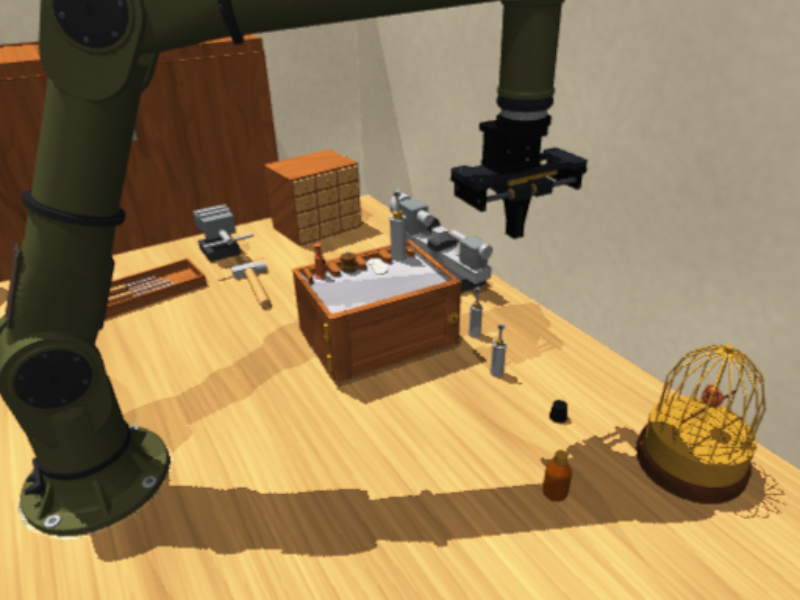

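View pics/top14c.png

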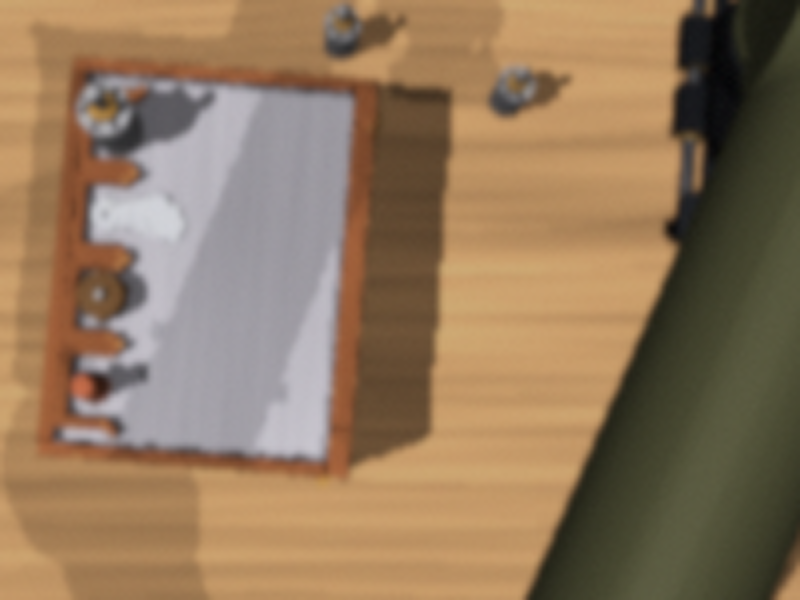

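The pictures show the door flush along the front. The cylinder stands upright in the far stall, and everything else is where it was.

servo_tool(rows=[[[0, 0, 0], [0, 0, 0], 0], [[0, 0, 0], [0, 0, 0], 0], [[0, 0, 0], [0, 0, 0], 0]])

```text
clock: 25.6
position: [656.8, -218.7, 347.0]
orientation: [-3.138, 0.001, 1.487]
force: [-0.0, 0.8, 0.4]
grip_width: 0.4
```

```bash
python3 -c "
from workcell import robot
print(robot.get_obs()['force'],robot.hand_in())"
```

```text
the job is handed in; nothing more can be done
[-0.01802961  0.75497768  0.36246469] None
```

The cylinder is fully home in the empty stall and the door is shut; I handed the job in at about 25.6 s of the 58 s.

**Cylinder:** I pushed it low on the barrel with two fingertips held 24 mm apart, about 19 mm above the shelf, and the tool tilted 35° to clear the rod. It slid upright at about 2–3 N. At the stall's back the tool stopped and the force rose to 7 N. After backing off, the barrel's top showed within about half a pixel of where the stall position predicts.

**Door:** I then swung it shut with the closed fingers, ending at about 5.6 N. The tool stopped 125.4 mm in front of the cabinet's centre, against 125.5 mm expected for a shut door.

**Last pictures:** They show the door flush and the cylinder upright in its stall. The whistle, cage foot, wing plate, bottle, loupe and small cylinders look unmoved. I did not check the hammer and gear wheel closely, but the tool stayed well away from them.

**Disagreements:**
- Camera and arm readings of the sideways position differed by about 2–4 mm.
- The cylinder's foot and top edge gave sideways positions about 2 mm apart.
- I allowed for both by nudging the push line 1–3 mm, and the cylinder entered the stall without the force rising.

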